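Pack and lock the sample carrier

TASK

Clear the bench after the microscope session: stand or lay every red square sample bottle inside the white carrier and put every used blue culture dish in the yellow waste bin. When everything is sorted, close the carrier with the blue cover: press the big ends of its two keyholes over the stud heads until it lies flush on the sloping top, then slide it down the slope until it is fully home and locked. Do not disturb the wash bottle, the tip box or the notebook.

Things in the scene. Friction and masses are not known exactly. Their poses are not given: they have to be found in the camera images.
- carrier: White open sample carrier fixed to the bench, left or right (waste bin opposite), 136 mm (x) by 184 mm (y), top sloping at 25 degrees from 73 mm high at the front (-x) to 137 mm at the back. Origin: centre of its underside; x towards the high back, z up. Inside: floor at z = 5 mm, 126 mm (x) by 120 mm (y).
- deck: The carrier's sloping top: two aluminium rails (150 mm long, at y = -92..-60 and 60..92 mm) that the cover rests on, with a dark steel stud on each. Origin in the plane of the rail tops, midway between the studs, 105 mm above the bench; x up the slope, y across, z out of the slope.
- stud_a (a point): Foot of the stud on the deck's +y rail: deck x = 0, y = 75 mm, z = 0; axes as the deck. Stem 7 mm in diameter; round bevelled head 16 mm in diameter, its underside 7.5 mm and top 11.5 mm above the rail.
- stud_b (a point): Foot of the like stud on the deck's -y rail: deck x = 0, y = -75 mm, z = 0.
- cover_grip (a point): Centre of the black bar handle of the blue keyhole cover (0.2 to 0.33 kg plate, 140 (x) by 184 (y) by 5 mm, flat on the bench, handle up, at the start). The point is mid-plate, 20 mm above the underside. Handle 18 mm wide (x), 64 mm long (y), from 5 to 35 mm above the underside. x points to the uphill edge, z out of the handle side. Home and locked: at deck x = -11.5, y = 0, z = 20 mm.
- key_a (a point): Centre of the big end (21 mm across) of the cover's keyhole on its +y side, on the underside: 10 mm in -x, 75 mm in +y and 20 mm below the handle centre; axes as the cover. Its slot, 10 mm wide, runs from it in +x and ends 25 mm from this point; it goes over stud_a, then the cover slides 21.5 mm down the slope until the slot's end meets the stem.
- key_b (a point): The like keyhole on the cover's -y side (75 mm in -y); it goes over stud_b.
- waste_bin: Yellow open waste bin fixed to the bench, 170 mm (x) by 160 mm (y) by 75 mm high, walls and floor about 4 mm. Origin at the centre of its underside, z up.
- bottle1_c (a point): Small square sample bottle, red body 34 mm square and 36 mm high with a white paper label, white round cap 26 mm in diameter on top; 52 mm high in all, about 45 g. Standing at the start. This point is its centre, half-way up (26 mm above its base); z points to the cap, x and y are square to the body's faces. None if absent.
- bottle2_c (a point): Small square sample bottle, red body 34 mm square and 36 mm high with a white paper label, white round cap 26 mm in diameter on top; 52 mm high in all, about 45 g. Standing at the start. This point is its centre, half-way up (26 mm above its base); z points to the cap, x and y are square to the body's faces. None if absent.
- bottle3_c (a point): Small square sample bottle, red body 34 mm square and 36 mm high with a white paper label, white round cap 26 mm in diameter on top; 52 mm high in all, about 45 g. Standing at the start. This point is its centre, half-way up (26 mm above its base); z points to the cap, x and y are square to the body's faces. None if absent.
- bottle4_c (a point): Small square sample bottle, red body 34 mm square and 36 mm high with a white paper label, white round cap 26 mm in diameter on top; 52 mm high in all, about 45 g. Standing at the start. This point is its centre, half-way up (26 mm above its base); z points to the cap, x and y are square to the body's faces. None if absent.
- dish1_c (a point): Used round culture dish with blue lid, 40 mm in diameter, 14 mm high, about 25 g, lying flat at the start. This point is its centre, 7 mm above its underside; z up. None if absent.
- dish2_c (a point): Used round culture dish with blue lid, 40 mm in diameter, 14 mm high, about 25 g, lying flat at the start. This point is its centre, 7 mm above its underside; z up. None if absent.
- dish3_c (a point): Used round culture dish with blue lid, 40 mm in diameter, 14 mm high, about 25 g, lying flat at the start. This point is its centre, 7 mm above its underside; z up. None if absent.
- dish4_c (a point): Used round culture dish with blue lid, 40 mm in diameter, 14 mm high, about 25 g, lying flat at the start. This point is its centre, 7 mm above its underside; z up. None if absent.
- wash_bottle: White wash bottle, 64 mm in diameter, 120 mm high, loose, standing at the robot's left; leave alone. Origin at the centre of its underside.
- tip_box: Blue pipette-tip box, 87 x 122 x 52 mm, loose, at the robot's right; leave alone. Origin at the centre of its underside.
- notebook: Magenta notebook 112 (x) by 152 (y) by 18 mm, loose, lying at the robot's left; leave alone. Origin at the centre of its underside.

How it is judged (in metres and radians):
On the way:
1. every bottle is in the carrier and every dish in the waste bin, before the cover is locked (x of bottle1_c in the frame of carrier between -0.064 and 0.064 m and y of bottle1_c in the frame of carrier between -0.062 and 0.062 m and z of bottle1_c in the frame of carrier between 0 and 0.065 m and x of bottle2_c in the frame of carrier between -0.064 and 0.064 m and y of bottle2_c in the frame of carrier between -0.062 and 0.062 m and z of bottle2_c in the frame of carrier between 0 and 0.065 m and x of bottle3_c in the frame of carrier between -0.064 and 0.064 m and y of bottle3_c in the frame of carrier between -0.062 and 0.062 m and z of bottle3_c in the frame of carrier between 0 and 0.065 m and x of bottle4_c in the frame of carrier between -0.064 and 0.064 m and y of bottle4_c in the frame of carrier between -0.062 and 0.062 m and z of bottle4_c in the frame of carrier between 0 and 0.065 m and x of dish1_c in the frame of waste_bin between -0.083 and 0.083 m and y of dish1_c in the frame of waste_bin between -0.078 and 0.078 m and z of dish1_c in the frame of waste_bin between 0 and 0.07 m and x of dish2_c in the frame of waste_bin between -0.083 and 0.083 m and y of dish2_c in the frame of waste_bin between -0.078 and 0.078 m and z of dish2_c in the frame of waste_bin between 0 and 0.07 m and x of dish3_c in the frame of waste_bin between -0.083 and 0.083 m and y of dish3_c in the frame of waste_bin between -0.078 and 0.078 m and z of dish3_c in the frame of waste_bin between 0 and 0.07 m and x of dish4_c in the frame of waste_bin between -0.083 and 0.083 m and y of dish4_c in the frame of waste_bin between -0.078 and 0.078 m and z of dish4_c in the frame of waste_bin between 0 and 0.07 m and distance between cover_grip and deck above 0.06 m), for 0.2 s.
At the end, for the whole second after the job is handed in: All bottles present lie inside the carrier and all dishes present inside the waste bin; the cover lies flush on the carrier's rails (within 3 mm and 0.05 rad), both keyholes engaged, slid down to within 3.5 mm of fully home; released (x of bottle1_c in the frame of carrier between -0.064 and 0.064 m and y of bottle1_c in the frame of carrier between -0.062 and 0.062 m and z of bottle1_c in the frame of carrier between 0 and 0.065 m and x of bottle2_c in the frame of carrier between -0.064 and 0.064 m and y of bottle2_c in the frame of carrier between -0.062 and 0.062 m and z of bottle2_c in the frame of carrier between 0 and 0.065 m and x of bottle3_c in the frame of carrier between -0.064 and 0.064 m and y of bottle3_c in the frame of carrier between -0.062 and 0.062 m and z of bottle3_c in the frame of carrier between 0 and 0.065 m and x of bottle4_c in the frame of carrier between -0.064 and 0.064 m and y of bottle4_c in the frame of carrier between -0.062 and 0.062 m and z of bottle4_c in the frame of carrier between 0 and 0.065 m and x of dish1_c in the frame of waste_bin between -0.083 and 0.083 m and y of dish1_c in the frame of waste_bin between -0.078 and 0.078 m and z of dish1_c in the frame of waste_bin between 0 and 0.07 m and x of dish2_c in the frame of waste_bin between -0.083 and 0.083 m and y of dish2_c in the frame of waste_bin between -0.078 and 0.078 m and z of dish2_c in the frame of waste_bin between 0 and 0.07 m and x of dish3_c in the frame of waste_bin between -0.083 and 0.083 m and y of dish3_c in the frame of waste_bin between -0.078 and 0.078 m and z of dish3_c in the frame of waste_bin between 0 and 0.07 m and x of dish4_c in the frame of waste_bin between -0.083 and 0.083 m and y of dish4_c in the frame of waste_bin between -0.078 and 0.078 m and z of dish4_c in the frame of waste_bin between 0 and 0.07 m and x of cover_grip in the frame of deck between -0.016 and -0.008 m and y of cover_grip in the frame of deck between -0.006 and 0.006 m and z of cover_grip in the frame of deck between 0.017 and 0.0235 m and angle between the z axis of cover_grip and the z axis of deck, either way round below 0.05 rad and angle between the x axis of cover_grip and the x axis of deck, either way round below 0.1 rad); the robot touches nothing.
It fails at once if the wash bottle is pushed more than 30 mm or tipped (distance of wash_bottle from where it was at the start of the episode above 0.03 m or angle between wash_bottle's own z axis and vertical above 0.4 rad).
It fails at once if the tip box is pushed more than 30 mm or tipped (distance of tip_box from where it was at the start of the episode above 0.03 m or angle between tip_box's own z axis and vertical above 0.4 rad).
It fails at once if the notebook is pushed more than 30 mm or tipped (distance of notebook from where it was at the start of the episode above 0.03 m or angle between notebook's own z axis and vertical above 0.4 rad).
Of bottle1, dish1, bottle2, dish2, bottle3, dish3, bottle4, dish4 only 6 to 8 are there at a start; the rules pass over those that are not, and their reading is None.
At some moment in a run one of bottle1, dish1, bottle2, dish2, bottle3, dish3, bottle4, dish4 may be knocked a few centimetres aside while the robot is not near it.
Once in a run the grip may slacken for a moment while it holds something.
It also fails if it takes over 200 s, if anything falls off the work surface, if the arm or the gripper's body presses on something with over 40 N, if the wrist force passes 120 N, or if a joint passes its speed limit or range.

ROBOT

A 7-joint arm with a two-finger parallel gripper is mounted at the origin on the work surface. World frame = base frame: x ahead of the robot, y to its left, z up, the work surface at z = 0. Lengths are in mm, angles in rad, forces in N, time in s.
With the tool pointing down it reaches from about 425 to 950 mm from the base axis. Payload 4.7 kg.
Tool frame: the origin (TCP) lies on the centre line of the jaws, within the pads' length; the fingertips stand 19 mm ahead of it and the grasp point (between the pads) is the TCP (bot.nose_length is the distance from the TCP to the fingertips, in mm); y points along the fingers, z is the direction in which the jaws open and shut, and the axes are right-handed (so a half turn about y gives the same grasp; the last joint's range is limited). The gripper opens to 85 mm and grips with 20 to 120 N. Pads are 22 mm wide; open, the fingers measure 114 mm over their backs; the gripper's body (76 mm by 85 mm) begins 54 mm behind the grasp point. The pads swing forward as they close: fully open they stand 13 mm farther back than shut.
Start: joints at [-1.215, 0.469, -0.049, 1.532, 0.024, 1.141, -0.082], TCP at [253.339, 625.672, 250.335] pointing down, gripper open.
Joint ranges: [-2.59, 2.59], [-0.33, 1.99], [-1.39, 1.29], [0.1, 2.45], [-1.04, 4.18], [0.21, 1.99], [-2.66, 2.66]. Speed limits (rad/s): [2.57, 2.57, 3.14, 3.14, 3.14, 3.14, 3.14].

INTERFACE

Orientations are given as a unit quaternion [w, x, y, z].
In Python, from workcell import bot, imaging, sign_off gives the robot as it stands.
- The arm moves only by the tool carry_out, never from a script. Its argument "rows" is a list of rows, each an object with "translation": the shift along the tool's x, y, z in m, a list of three; "twist": the turn, a rotation vector about the tool's x, y, z in degrees, a list of three; "grip": the finger opening in m, from 0 to 0.0854. In form: [{"translation": [dx, dy, dz], "twist": [ax, ay, az], "grip": grip}, ...]. A call has 1 to 10 rows; each row is the pose to reach, as a shift and turn from the pose measured when the call began, along the tool's axes at that moment; what a row does not reach only later rows make up. A row lasts 1/12 s, in which the tool goes at most 41.7 mm and 7.16 degrees, less where a joint would pass 70% of its speed; a pose out of reach is approached as far as the arm can. A call with a gripper value outside its range is refused whole. The fingers move at their own pace and stop on an object; the grip force is fixed at half the most. Time passes only in rows, so rows that repeat a pose let the fingers close. It gives the time, the measured TCP pose, the force and the opening at its end, in the units of the state.
- bot.get_state(): the state, without advancing time (a new reading comes with each control period).
- imaging.capture(name): name is "side" or "top"; returns (picture, depth): 400x640x3 uint8, red, green, blue; 400x640 float32, mm along the optical axis (not along the pixel's ray), 0 where there is no reading.
- imaging.camera_info(name): a dict with "K" (3x3 intrinsics, pixels), "origin" and "attitude" of the camera in the world. Camera axes: x right, y up, looking along -z (the intrinsics and any distortion apply to the point x, -y, -z); pixel columns grow to the right and rows downward; lengths in mm; the calibration is good to about 2 mm. A picture is of the moment at which its call begins. camera_info takes no time and is no camera call.
- sign_off(): hands the job in, once; it reports no verdict.
The state is a dict: "t": time; "qpos": joint angles; "qd": joint speeds; "tau": joint torques, N m; "tool_pos": TCP position; "tcp_rot": TCP orientation; "force": force on the tool from outside, world axes, zero at the start; "wrist_torque": the same for the moment, N m; "grip_width": opening from 0.0 (shut) to 1.0 (fully open).
Only numpy, scipy, OpenCV 4.12 (cv2) and the standard library are available. Lean on these libraries where they do the work, as an engineer would, in place of code of your own. Each camera call takes 0.05 s, during which the arm holds its last target. There are 200 camera calls.

## Working session

There is one attempt and no reset: what is moved stays moved. The work goes in short steps, Python scripts to look and compute and a tool call to move; the robot and the scene stay as the last step left them, time stands still between calls to the robot, and variables do not carry over. Pictures are saved under pics/ and viewed, about 12 in all and at most 16, crops included, and the job is handed in when it is done.

Besides the shell and the picture viewer there is one more tool, called by a JSON object that holds its "name" and its "arguments", one argument or row to a line. carry_out: Moves the arm, as the interface text tells. Its arguments: {"type":"object","properties":{"rows":{"type":"array"}},"required":["rows"]}

```bash
ls; mkdir -p pics; python3 - <<'E'
from workcell import bot, imaging
import cv2,numpy as np
s=bot.get_state();print(s)
for n in("top","side"):
    p,d=imaging.capture(n);cv2.imwrite(f"pics/{n}0.png",p[:,:,::-1]);np.savez(f"{n}0.npz",p=p,d=d)
    print(n,imaging.camera_info(n),(d>0).mean())
E
```

```text
pics
{'t': 0.0, 'qpos': array([-1.21487423,  0.46945686, -0.04859311,  1.53367076,  0.02404939,
        1.14099689, -0.08228395]), 'qd': array([ 1.31251785e-05, -6.65234379e-04,  8.55521562e-04, -1.97506864e-03,
        1.20986837e-03, -7.28035235e-04,  1.30770870e-03]), 'tau': array([-3.64588436e-05, -5.10317552e+01, -4.67042159e-02, -2.37724811e+01,
        1.07384709e-02,  7.28643558e-03,  2.38026303e-06]), 'tool_pos': array([253.16657033, 625.14532783, 249.26077351]), 'tcp_rot': array([-0.69338119,  0.69473717, -0.13533149,  0.13508585]), 'force': array([ 0.77598226,  0.05453916, -0.64584418]), 'wrist_torque': array([ 0.00911275,  0.01077156, -0.04811992]), 'grip_width': 0.9960565736566127}
top {'K': array([[415.84865771,   0.        , 319.70059603],
       [  0.        , 415.84865771, 196.81136116],
       [  0.        ,   0.        ,   1.        ]]), 'origin': array([ 262.03352024,    5.46066834, 1272.28392124]), 'attitude': array([ 0.72594555,  0.07818569, -0.07154846, -0.67953725])} 0.99613671875
side {'K': array([[401.20522296,   0.        , 319.85857232],
       [  0.        , 401.20522296, 194.49413691],
       [  0.        ,   0.        ,   1.        ]]), 'origin': array([ 375.06563391, -654.82320748,  852.23737201]), 'attitude': array([ 0.92981908,  0.35120952, -0.03413385, -0.10451423])} 0.99605859375
```

View pics/top0.png

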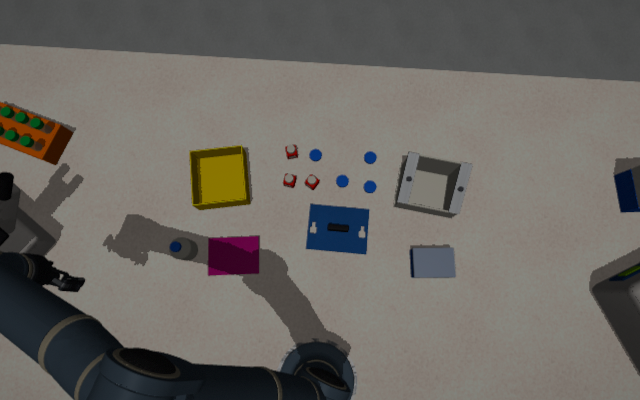

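View pics/side0.png

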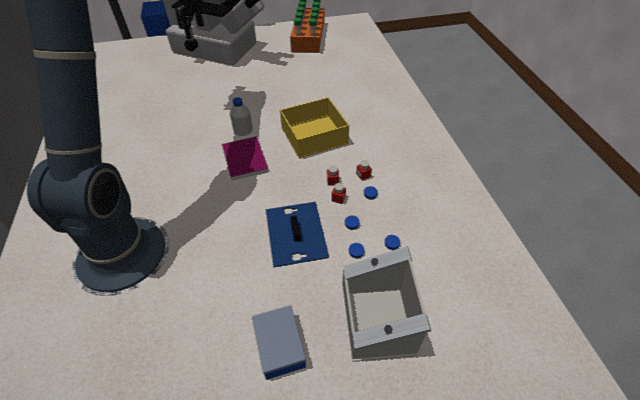

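Top view: three bottles near (292,152), (290,181), (312,182), four dishes near (316,155), (370,158), (342,181), (370,187). The bin is at (220,177), the carrier at (433,184) and the cover at (338,229). The side view agrees.

```bash
cat > h.py <<'E'
import numpy as np,cv2
from scipy.spatial.transform import Rotation as R
from workcell import bot,imaging
q2r=lambda q:R.from_quat(np.r_[q[1:],q[0]]).as_matrix()
def rays(n,uv):
    c=imaging.camera_info(n);K=c["K"];uv=np.atleast_2d(uv).astype(float)
    r=np.c_[(uv[:,0]-K[0,2])/K[0,0],-(uv[:,1]-K[1,2])/K[1,1],-np.ones(len(uv))]
    return np.array(c["origin"]),r@q2r(c["attitude"]).T
def onplane(n,uv,z):
    o,r=rays(n,uv);return o+r*((z-o[2])/r[:,2])[:,None]
def cloud(n,d):
    v,u=np.mgrid[:400,:640];o,r=rays(n,np.c_[u.ravel(),v.ravel()])
    return (o+r*d.reshape(-1,1)).reshape(400,640,3)
def blobs(m,amin):
    k,l,s,c=cv2.connectedComponentsWithStats(m.astype(np.uint8))
    return [(c[i],s[i,4],l==i) for i in range(1,k) if s[i,4]>=amin]
def snap(n,tag):
    p,d=imaging.capture(n);cv2.imwrite(f"pics/{n}{tag}.png",p[:,:,::-1]);np.savez(f"{n}{tag}.npz",p=p,d=d);return p,d
def masks(p):
    h=cv2.cvtColor(p,cv2.COLOR_RGB2HSV);H,S,V=[h[:,:,i].astype(int) for i in range(3)]
    return dict(red=((H<8)|(H>172))&(S>140)&(V>70),blue=(H>100)&(H<125)&(S>150)&(V>50),yel=(H>22)&(H<35)&(S>150))
def tool():
    s=bot.get_state();return s["tool_pos"],q2r(s["tcp_rot"])
def totool(target,Rt=None):
    p,M=tool();t=M.T@(np.array(target)-p)
    w=np.zeros(3) if Rt is None else R.from_matrix(M.T@Rt).as_rotvec(degrees=True)
    return np.round(t/1000,4),np.round(w,2)
E
python3 - <<'E'
from h import *
for n in("top","side"):
    z=np.load(f"{n}0.npz");p,d=z["p"],z["d"];C=cloud(n,d);m=masks(p)
    print(n,"table z",np.median(C[100:140,330:400,2]) if n=="top" else np.median(C[200:210,150:200,2]))
    for k in m:
        for c,a,l in blobs(m[k],25):
            if k=="yel" or True:
                zz=C[l][:,2]; ztop=np.percentile(zz,90)
                w=onplane(n,c,14 if k=="blue" else 36)[0]
                print(k,c.round(1),a,"depth mean",C[l].mean(0).round(1),"ztop",ztop.round(1),"ray",w.round(1))
p=cv2.imread("pics/top0.png");cv2.imwrite("pics/cropA.png",cv2.resize(p[135:270,280:480],None,fx=4,fy=4,interpolation=cv2.INTER_CUBIC)[:600])
E
```

```text
top table z 0.49165019279382705
red [291.3 152.4] 49 depth mean [663.3 123.6  35.3] ztop 38.6 ray [663.  123.5  36. ]
red [289.5 181.7] 45 depth mean [569.1 121.7  35.3] ztop 39.2 ray [569.  121.7  36. ]
red [311.6 183.1] 49 depth mean [563.1  52.6  60.1] ztop 38.9 ray [569.   53.6  36. ]
blue [315.2 154.9] 105 depth mean [667.   49.5  14.2] ztop 17.5 ray [667.1  49.6  14. ]
blue [369.8 157.2] 105 depth mean [ 670.8 -123.2   13.8] ztop 17.6 ray [ 670.7 -123.1   14. ]
blue [342.1 180.7] 107 depth mean [588.2 -39.9  14.4] ztop 18.0 ray [588.3 -39.9  14. ]
blue [369.6 186.5] 113 depth mean [ 575.3 -126.4   14.2] ztop 17.5 ray [ 575.3 -126.4   14. ]
blue [337.7 228.8] 2291 depth mean [437.5 -34.8   9.9] ztop 8.7 ray [436.6 -34.8  14. ]
blue [174.5 246.4] 79 depth mean [343.3 415.7 121. ] ztop 124.0 ray [350.9 453.8  14. ]
yel [219.  177.4] 3355 depth mean [571.1 341.2  28. ] ztop 69.1 ray [568.5 339.   36. ]
side table z -0.7942054684399409
red [363. 169.] 50 depth mean [666.  115.8  34.1] ztop 36.1 ray [665.4 114.   36. ]
red [331.8 174.9] 44 depth mean [568.7  95.   53.8] ztop 38.5 ray
[... 222 characters left out ...]
 depth mean [344.8 408.5 116. ] ztop 120.1 ray [340.6 555.7  14. ]
blue [370.2 191.9] 114 depth mean [664.8  38.7  20.2] ztop 14.9 ray [667.   43.8  14. ]
blue [295.7 234.4] 2540 depth mean [438.8 -45.8   6.9] ztop 6.2 ray [437.9 -52.6  14. ]
blue [351.7 221.7] 140 depth mean [585.7 -53.   24.7] ztop 15.0 ray [588.4 -45.3  14. ]
blue [392.1 241.4] 158 depth mean [ 671.  -127.7   12.7] ztop 14.6 ray [ 670.5 -128.6   14. ]
blue [356.2 249.7] 163 depth mean [ 576.2 -131.2   12.8] ztop 14.8 ray [ 575.9 -131.9   14. ]
blue [285.2 370. ] 194 depth mean [ 357.6 -379.    21.4] ztop 32.8 ray [ 357.3 -376.5   14. ]
yel [314.  126.5] 2044 depth mean [569.4 337.   33.7] ztop 70.2 ray [568.6 332.6  36. ]
```

View pics/cropA.png

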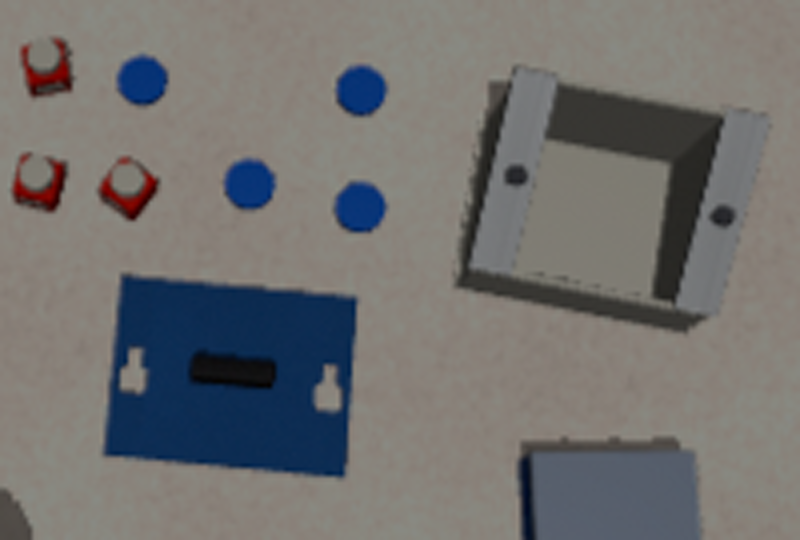

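The cover's big ends (x4 crop (132,372), (327,392)) lie on the robot side with the slots pointing away. The carrier's high back is also away from the robot, with studs at crop (516,175) and (723,215).

```bash
python3 - <<'E'
from h import *
p0,M=tool();print("tool axes cols\n",M.round(3))
T={}
for n in("top","side"):
    z=np.load(f"{n}0.npz");p,d=z["p"],z["d"];C=cloud(n,d)
    g=cv2.cvtColor(p,cv2.COLOR_RGB2GRAY);h=cv2.cvtColor(p,cv2.COLOR_RGB2HSV)
    X=C[:,:,0];Y=C[:,:,1];Z=C[:,:,2]
    # studs: dark blobs in box around approx pixel
    for (u,v) in ([(409,179),(460.5,189)] if n=="top" else [(375,262),(389,329)]):
        u0,v0=int(u)-7,int(v)-7;s=g[v0:v0+15,u0:u0+15].astype(float)
        m=s<(s.min()+ (0.45*(np.median(s)-s.min())))
        b=min(blobs(m,5),key=lambda b:np.hypot(*(b[0]-7)))
        w=np.clip(np.median(s)-s,0,None)*cv2.dilate(b[2].astype(np.uint8),np.ones((3,3)))
        yy,xx=np.mgrid[:15,:15];c=np.array([(w*xx).sum(),(w*yy).sum()])/w.sum()+[u0,v0]
        print(n,"stud",c.round(2),b[1],"at z115.5",onplane(n,c,115.5)[0].round(1));T.setdefault(n,[]).append(c)
    # cover keyholes / plate
    b=max(blobs(masks(p)["blue"],400),key=lambda b:0 if b[1]>3000 else b[1]) if n=="top" else max(blobs(masks(p)["blue"],1000),key=lambda b:b[1])
    m=b[2].astype(np.uint8);cn=max(cv2.findContours(m,cv2.RETR_EXTERNAL,cv2.CHAIN_APPROX_NONE)[0],key=cv2.contourArea)
    q=cv2.approxPolyDP(cn,8,True)[:,0];print(n,"cover corners",onplane(n,q,5).round(1).tolist())
    hm=blobs((h[:,:,2]<45)&(cv2.fillPoly(m.copy(),[cn],1)>0),30)
    for c,a,l in hm: 
        pts=C[l];pts=pts[pts[:,2]>20];print("handle",c,a,pts.mean(0).round(1), "ray z35",onplane(n,c,35)[0].round(1))
    # bin rim, tipbox etc
    by=masks(p)["yel"]&(Z>66);q=C[by];r=cv2.minAreaRect(q[:,:2].astype(np.float32));print("bin",r)
    # carrier floor/rails: points high
    rg=(X>440)&(X<680)&(Y<-180)&(Y>-450)&(Z>60)&(Z<160);q=C[rg];r=cv2.minAreaRect(q[:,:2].astype(np.float32));print("carrier",r,q[:,2].max())
    # bottle caps
    cap=(h[:,:,1]<60)&(g>110)&(Z>44)&(Z<60)&(X>500)&(X<720)&(Y>0)&(Y<200)
    for c,a,l in blobs(cap,8): print("cap",c.round(1),a,onplane(n,c,52)[0].round(1))
for i in range(2):
    o1,r1=rays("top",T["top"][i]);o2,r2=rays("side",T["side"][i]);r1,r2=r1[0],r2[0]
    s=np.linalg.lstsq(np.c_[r1,-r2],o2-o1,rcond=None)[0];a,b=o1+s[0]*r1,o2+s[1]*r2;print("stud tri",((a+b)/2).round(1),(a-b).round(1))
E
```

```text
tool axes cols
 [[ 0.927 -0.001  0.375]
 [-0.375 -0.002  0.927]
 [ 0.    -1.    -0.002]]
top stud [408.58 178.49] 20 at z115.5 [ 581.2 -226.4  115.5]
top stud [460.2  188.67] 21 at z115.5 [ 560.8 -374.   115.5]
top cover corners [[506.7, 51.8, 5.0], [373.2, 54.5, 5.0], [369.8, -121.9, 5.0], [502.6, -125.4, 5.0]]
handle [337.56081081 227.36486486] 148 [439.  -34.3  34.4] ray z35 [438.1 -33.5  35. ]
bin ((583.9501953125, 456.30487060546875), (1071.9815673828125, 280.03369140625), 69.11219787597656)
carrier ((577.1513671875, -301.8719177246094), (186.33935546875, 141.1885986328125), 82.13258361816406) 141.3741407046832
cap [290.2 148. ] 42 [671.9 126.7  52. ]
cap [288.5 177.5] 45 [577.9 124.1  52. ]
cap [311.3 179.1] 44 [577.6  54.7  52. ]
side stud [374.19 261.54] 47 at z115.5 [ 580.5 -232.8  115.5]
side stud [387.87 329.24] 57 at z115.5 [ 560.4 -380.1  115.5]
side cover corners [[506.9, 47.1, 5.0], [377.0, 51.8, 5.0], [370.2, -126.9, 5.0], [502.4, -128.0, 5.0]]
handle [295.59016393 228.84699454] 183 [438.7 -42.4  32.8] ray z35 [439.1 -50.6  35. ]
bin ((368.3739013671875, 146.80133056640625), (1545.5679931640625, 503.7032165527344), 75.0552978515625)
carrier ((576.2615356445312, -303.64019775390625), (186.1603546142578, 140.2383270263672), 82.13485717773438) 137.858442608857
cap [364.1 162.6] 45 [670.1 123.   52. ]
cap [332.4 168.5] 43 [576.7 120.7  52. ]
cap [338.4 186. ] 52 [576.5  51.9  52. ]
stud tri [ 583.1 -228.   107.3] [ 0.6 -0.   0.2]
stud tri [ 562.8 -376.9  106.8] [0.4 0.  0.1]
```

{"name": "carry_out", "arguments": {
  "rows": [
    {"translation": [0.0355, 0.0068, -0.0189], "twist": [0, 6.8, 0], "grip": 0.06},
    {"translation": [0.071, 0.0136, -0.0378], "twist": [0, 13.6, 0], "grip": 0.06},
    {"translation": [0.1065, 0.0204, -0.0567], "twist": [0, 20.4, 0], "grip": 0.06},
    {"translation": [0.142, 0.0272, -0.0756], "twist": [0, 27.2, 0], "grip": 0.06},
    {"translation": [0.1775, 0.034, -0.0945], "twist": [0, 34, 0], "grip": 0.06},
    {"translation": [0.213, 0.0408, -0.1134], "twist": [0, 40.8, 0], "grip": 0.06},
    {"translation": [0.2485, 0.0476, -0.1323], "twist": [0, 47.6, 0], "grip": 0.06},
    {"translation": [0.284, 0.0544, -0.1512], "twist": [0, 54.4, 0], "grip": 0.06},
    {"translation": [0.3195, 0.0612, -0.1701], "twist": [0, 61.2, 0], "grip": 0.06},
    {"translation": [0.355, 0.068, -0.189], "twist": [0, 68, 0], "grip": 0.06}
  ]
}}

```text
t: 0.93
tool_pos: [511.9, 314.9, 181.2]
tcp_rot: [-0.498, 0.499, -0.501, 0.502]
force: [0.0, 0.5, 0.1]
grip_width: 0.701
```

{"name": "carry_out", "arguments": {
  "rows": [
    {"translation": [0.03, 0.006, 0.025], "twist": [0, 0, 0], "grip": 0.06},
    {"translation": [0.06, 0.013, 0.05], "twist": [0, 0, 0], "grip": 0.06},
    {"translation": [0.09, 0.02, 0.075], "twist": [0, 0, 0], "grip": 0.06},
    {"translation": [0.12, 0.026, 0.1], "twist": [0, 0, 0], "grip": 0.06},
    {"translation": [0.15, 0.033, 0.125], "twist": [0, 0, 0], "grip": 0.06},
    {"translation": [0.18, 0.041, 0.15], "twist": [0, 0, 0], "grip": 0.06},
    {"translation": [0.19, 0.041, 0.159], "twist": [0, 0, 0], "grip": 0.06},
    {"translation": [0.19, 0.065, 0.159], "twist": [0, 0, 0], "grip": 0.06},
    {"translation": [0.19, 0.095, 0.159], "twist": [0, 0, 0], "grip": 0.06},
    {"translation": [0.19, 0.125, 0.159], "twist": [0, 0, 0], "grip": 0.06}
  ]
}}

```text
t: 1.77
tool_pos: [670.0, 123.5, 55.8]
tcp_rot: [-0.498, 0.498, -0.501, 0.502]
force: [0.4, -0.2, -0.1]
grip_width: 0.704
```

```bash
python3 - <<'E'
from h import *
p,_=snap("side","1");cv2.imwrite("pics/side1c.png",cv2.resize(p[90:270,240:440,::-1],None,fx=3,fy=3,interpolation=cv2.INTER_CUBIC))
E
```

```text
(no output)
```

View pics/side1c.png

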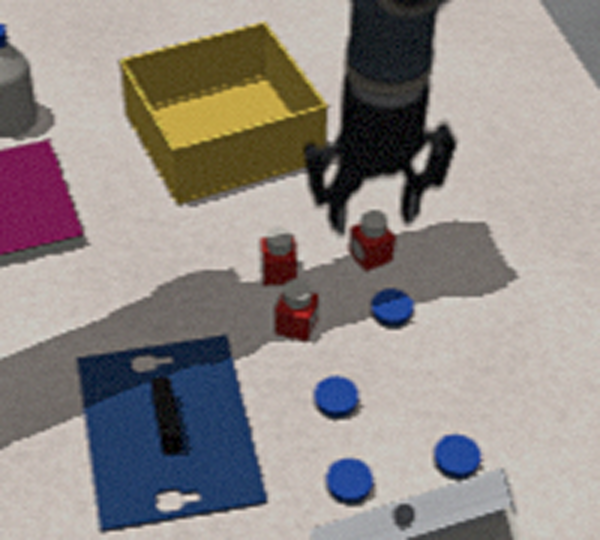

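The jaws straddle bottle 1's cap at crop (374,222), so I'll close and lift.

{"name": "carry_out", "arguments": {
  "rows": [
    {"translation": [0, 0.001, 0.001], "twist": [0, 0, 0], "grip": 0.015},
    {"translation": [0, 0.001, 0.001], "twist": [0, 0, 0], "grip": 0.015},
    {"translation": [0, 0.001, 0.001], "twist": [0, 0, 0], "grip": 0.015},
    {"translation": [0, 0.001, 0.001], "twist": [0, 0, 0], "grip": 0.015},
    {"translation": [0, 0.001, 0.001], "twist": [0, 0, 0], "grip": 0.015},
    {"translation": [0, 0.001, 0.001], "twist": [0, 0, 0], "grip": 0.015},
    {"translation": [0, -0.02, 0], "twist": [0, 0, 0], "grip": 0.015},
    {"translation": [0, -0.05, 0], "twist": [0, 0, 0], "grip": 0.015},
    {"translation": [0, -0.09, 0], "twist": [0, 0, 0], "grip": 0.015},
    {"translation": [0, -0.13, 0], "twist": [0, 0, 0], "grip": 0.015}
  ]
}}

```text
t: 2.65
tool_pos: [666.1, 123.6, 180.0]
tcp_rot: [0.494, -0.503, 0.504, -0.499]
force: [1.0, 0.4, -0.5]
grip_width: 0.375
```

```bash
python3 - <<'E'
from h import *
p,d=snap("side","2");C=cloud("side",d);m=masks(p)
for c,a,l in blobs(m["red"],15): print(c.round(1),a,np.median(C[l],0).round(1))
s=bot.get_state();print(s["grip_width"],s["force"],s["tool_pos"],tool()[1].round(3))
cv2.imwrite("pics/side2c.png",cv2.resize(p[60:240,290:440,::-1],None,fx=3,fy=3))
E
```

```text
[366.1 135.9] 35 [662.5 108.3 164.2]
[331.7 174.8] 38 [569.9 109.8  34.9]
[339.1 192.7] 50 [576.9  42.3  34.3]
0.3780934529297265 [ 1.28924114 -0.24057217  4.76608625] [671.35392651 124.15340296 190.2076292 ] [[-0.007  0.003  1.   ]
 [-1.    -0.    -0.007]
 [ 0.    -1.     0.003]]
```

View pics/side2c.png

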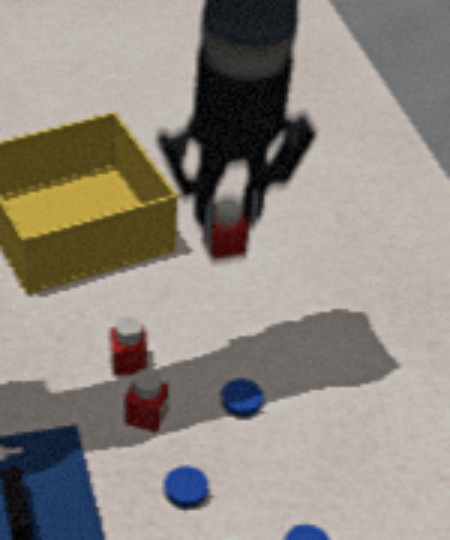

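Bottle 1 is held between the fingertips (crop (228,225)), and the others haven't moved. Carrying it to the carrier.

{"name": "carry_out", "arguments": {
  "rows": [
    {"translation": [0.038, -0.02, -0.009], "twist": [0, 0.8, 0], "grip": 0.015},
    {"translation": [0.076, -0.03, -0.018], "twist": [0, 1.6, 0], "grip": 0.015},
    {"translation": [0.114, -0.03, -0.027], "twist": [0, 2.4, 0], "grip": 0.015},
    {"translation": [0.152, -0.03, -0.036], "twist": [0, 3.2, 0], "grip": 0.015},
    {"translation": [0.19, -0.03, -0.045], "twist": [0, 4, 0], "grip": 0.015},
    {"translation": [0.228, -0.03, -0.054], "twist": [0, 4.8, 0], "grip": 0.015},
    {"translation": [0.266, -0.03, -0.063], "twist": [0, 5.6, 0], "grip": 0.015},
    {"translation": [0.304, -0.03, -0.072], "twist": [0, 6.4, 0], "grip": 0.015},
    {"translation": [0.342, -0.03, -0.08], "twist": [0, 7.2, 0], "grip": 0.015},
    {"translation": [0.38, -0.03, -0.087], "twist": [0, 8, 0], "grip": 0.015}
  ]
}}

```text
t: 3.53
tool_pos: [580.9, -257.0, 220.8]
tcp_rot: [-0.463, 0.461, -0.534, 0.537]
force: [0.3, 0.1, -0.4]
grip_width: 0.371
```

{"name": "carry_out", "arguments": {
  "rows": [
    {"translation": [0.04, 0, -0.002], "twist": [0, 0, 0], "grip": 0.015},
    {"translation": [0.082, 0, -0.004], "twist": [0, 0, 0], "grip": 0.015},
    {"translation": [0.082, 0.035, -0.004], "twist": [0, 0, 0], "grip": 0.015},
    {"translation": [0.082, 0.07, -0.004], "twist": [0, 0, 0], "grip": 0.015},
    {"translation": [0.082, 0.105, -0.004], "twist": [0, 0, 0], "grip": 0.015},
    {"translation": [0.082, 0.136, -0.004], "twist": [0, 0, 0], "grip": 0.015},
    {"translation": [0.082, 0.136, -0.004], "twist": [0, 0, 0], "grip": 0.015},
    {"translation": [0.082, 0.136, -0.004], "twist": [0, 0, 0], "grip": 0.055},
    {"translation": [0.082, 0.136, -0.004], "twist": [0, 0, 0], "grip": 0.055},
    {"translation": [0.082, 0.136, -0.004], "twist": [0, 0, 0], "grip": 0.055}
  ]
}}

```text
t: 4.37
tool_pos: [567.2, -338.8, 87.8]
tcp_rot: [-0.464, 0.46, -0.533, 0.538]
force: [-0.5, 0.1, -0.3]
grip_width: 0.643
```

{"name": "carry_out", "arguments": {
  "rows": [
    {"translation": [0, -0.04, 0], "twist": [0, 0, 0], "grip": 0.06},
    {"translation": [0, -0.08, 0], "twist": [0, 0, 0], "grip": 0.06},
    {"translation": [-0.01, -0.115, 0], "twist": [0, 0, 0], "grip": 0.06},
    {"translation": [-0.05, -0.115, -0.005], "twist": [0, -2, 0], "grip": 0.06},
    {"translation": [-0.09, -0.115, -0.01], "twist": [0, -4, 0], "grip": 0.06},
    {"translation": [-0.13, -0.115, -0.015], "twist": [0, -6, 0], "grip": 0.06},
    {"translation": [-0.17, -0.115, -0.02], "twist": [0, -8, 0], "grip": 0.06},
    {"translation": [-0.209, -0.11, -0.02], "twist": [0, -8, 0], "grip": 0.06},
    {"translation": [-0.209, -0.07, -0.02], "twist": [0, -8, 0], "grip": 0.06},
    {"translation": [-0.209, -0.03, -0.02], "twist": [0, -8, 0], "grip": 0.06}
  ]
}}

```text
t: 5.2
tool_pos: [582.1, -125.3, 121.4]
tcp_rot: [-0.505, 0.495, -0.494, 0.506]
force: [-0.1, -0.2, -0.8]
grip_width: 0.704
```

```bash
cat > look.py <<'E'
import sys;from h import *
for n in ("side","top"):
    p,d=snap(n,sys.argv[1]);C=cloud(n,d);m=masks(p)
    for k in("red","blue"):
        for c,a,l in blobs(m[k],20 if k=="red" else 60):
            if k=="blue" and a>1000: continue
            w=onplane(n,c,14 if k=="blue" else 36)[0]
            if 300<w[0]<750 and -480<w[1]<450: print(n,k,c.round(0),a,"depth",np.median(C[l],0).round(0),"ray",w.round(0))
s=bot.get_state();print(s["t"],s["grip_width"],s["force"].round(1),s["tool_pos"].round(1))
E
python3 look.py 3
```

```text
side red [332. 175.] 49 depth [570. 110.  34.] ray [573. 110.  36.]
side red [338. 193.] 46 depth [572.  42.  35.] ray [575.  43.  36.]
side red [372. 322.] 25 depth [ 552. -329.   39.] ray [ 553. -328.   36.]
side blue [353. 222.] 100 depth [593. -47.  13.] ray [593. -47.  14.]
side blue [392. 242.] 158 depth [ 671. -128.   13.] ray [ 670. -129.   14.]
side blue [356. 250.] 162 depth [ 576. -131.   13.] ray [ 576. -132.   14.]
side blue [285. 370.] 202 depth [ 358. -379.   21.] ray [ 357. -377.   14.]
top red [289. 182.] 45 depth [566. 119.  37.] ray [569. 122.  36.]
top red [312. 183.] 51 depth [568.  52.  35.] ray [569.  53.  36.]
top red [437. 194.] 55 depth [ 555. -325.   40.] ray [ 561. -331.   36.]
top blue [315. 155.] 105 depth [667.  50.  14.] ray [667.  50.  14.]
top blue [342. 181.] 107 depth [588. -40.  14.] ray [588. -40.  14.]
top blue [317. 220.] 482 depth [467.  29.   5.] ray [460.  28.  14.]
5.3 0.7022764160377357 [-1.8  0.9 -0.6] [ 574.8 -127.3  114.2]
```

{"name": "carry_out", "arguments": {
  "rows": [
    {"translation": [0.002, 0.035, 0.001], "twist": [0, 0, 0], "grip": 0.06},
    {"translation": [0.002, 0.07, 0.001], "twist": [0, 0, 0], "grip": 0.06},
    {"translation": [0.002, 0.092, 0.001], "twist": [0, 0, 0], "grip": 0.06},
    {"translation": [0.002, 0.092, 0.001], "twist": [0, 0, 0], "grip": 0.03},
    {"translation": [0.002, 0.092, 0.001], "twist": [0, 0, 0], "grip": 0.03},
    {"translation": [0.002, 0.092, 0.001], "twist": [0, 0, 0], "grip": 0.03},
    {"translation": [0.002, 0.092, 0.001], "twist": [0, 0, 0], "grip": 0.03},
    {"translation": [0.002, 0.092, 0.001], "twist": [0, 0, 0], "grip": 0.03},
    {"translation": [0.002, 0.05, 0.001], "twist": [0, 0, 0], "grip": 0.03},
    {"translation": [0.002, 0.01, 0.001], "twist": [0, 0, 0], "grip": 0.03}
  ]
}}

```text
t: 6.13
tool_pos: [574.3, -128.9, 104.2]
tcp_rot: [0.497, -0.5, 0.502, -0.501]
force: [1.9, -0.5, -0.0]
grip_width: 0.431
```

{"name": "carry_out", "arguments": {
  "rows": [
    {"translation": [-0.02, -0.03, 0], "twist": [0, 0, 0], "grip": 0.03},
    {"translation": [-0.06, -0.045, 0], "twist": [0, 0, 0], "grip": 0.03},
    {"translation": [-0.1, -0.045, 0], "twist": [0, 0, 0], "grip": 0.03},
    {"translation": [-0.14, -0.045, 0], "twist": [0, 0, 0], "grip": 0.03},
    {"translation": [-0.18, -0.045, 0], "twist": [0, 0, 0], "grip": 0.03},
    {"translation": [-0.22, -0.045, 0], "twist": [0, 0, 0], "grip": 0.03},
    {"translation": [-0.26, -0.045, 0], "twist": [0, 0, 0], "grip": 0.03},
    {"translation": [-0.3, -0.045, 0], "twist": [0, 0, 0], "grip": 0.03},
    {"translation": [-0.34, -0.045, 0], "twist": [0, 0, 0], "grip": 0.03},
    {"translation": [-0.38, -0.045, 0], "twist": [0, 0, 0], "grip": 0.03}
  ]
}}

```text
t: 6.97
tool_pos: [576.7, 253.2, 150.3]
tcp_rot: [0.498, -0.499, 0.502, -0.501]
force: [0.6, -0.6, -0.6]
grip_width: 0.432
```

{"name": "carry_out", "arguments": {
  "rows": [
    {"translation": [-0.04, 0, 0], "twist": [0, 0, 0], "grip": 0.03},
    {"translation": [-0.08, 0, 0], "twist": [0, 0, 0], "grip": 0.03},
    {"translation": [-0.1, 0, 0], "twist": [0, 0, 0], "grip": 0.03},
    {"translation": [-0.1, 0.04, 0], "twist": [0, 0, 0], "grip": 0.03},
    {"translation": [-0.1, 0.08, 0], "twist": [0, 0, 0], "grip": 0.03},
    {"translation": [-0.1, 0.085, 0], "twist": [0, 0, 0], "grip": 0.03},
    {"translation": [-0.1, 0.085, 0], "twist": [0, 0, 0], "grip": 0.06},
    {"translation": [-0.1, 0.085, 0], "twist": [0, 0, 0], "grip": 0.06},
    {"translation": [-0.1, 0.06, 0], "twist": [0, 0, 0], "grip": 0.06},
    {"translation": [-0.1, 0.02, 0], "twist": [0, 0, 0], "grip": 0.06}
  ]
}}

```text
t: 7.8
tool_pos: [576.2, 352.0, 130.2]
tcp_rot: [0.496, -0.5, 0.502, -0.501]
force: [-0.2, 1.3, -0.2]
grip_width: 0.702
```

```bash
python3 look.py 4
```

```text
side red [332. 175.] 45 depth [572. 110.  35.] ray [573. 111.  36.]
side red [338. 193.] 56 depth [574.  43.  35.] ray [574.  41.  36.]
side red [372. 322.] 25 depth [ 552. -329.   40.] ray [ 553. -328.   36.]
side blue [315. 128.] 74 depth [574. 348.  16.] ray [575. 351.  14.]
side blue [370. 192.] 114 depth [667.  45.  13.] ray [667.  44.  14.]
side blue [352. 222.] 141 depth [589. -45.  13.] ray [588. -45.  14.]
side blue [392. 242.] 156 depth [ 670. -129.   13.] ray [ 670. -129.   14.]
side blue [285. 370.] 209 depth [ 357. -379.   21.] ray [ 357. -377.   14.]
top red [290. 182.] 50 depth [566. 116.  35.] ray [568. 120.  36.]
top red [312. 183.] 53 depth [567.  52.  35.] ray [568.  52.  36.]
top red [437. 194.] 54 depth [ 556. -324.   41.] ray [ 561. -331.   36.]
top blue [315. 155.] 105 depth [667.  49.  14.] ray [667.  50.  14.]
top blue [370. 157.] 105 depth [ 671. -124.   14.] ray [ 671. -123.   14.]
top blue [216. 177.] 107 depth [574. 354.  19.] ray [575. 355.  14.]
top blue [342. 181.] 107 depth [588. -40.  15.] ray [588. -40.  14.]
7.9 0.7046136661551508 [ 1.   0.1 -0.9] [583.  355.1 140.9]
```

{"name": "carry_out", "arguments": {
  "rows": [
    {"translation": [0.04, 0, -0.001], "twist": [0, 0, 0], "grip": 0.06},
    {"translation": [0.08, 0, -0.002], "twist": [0, 0, 0], "grip": 0.06},
    {"translation": [0.12, 0, -0.004], "twist": [0, 0, 0], "grip": 0.06},
    {"translation": [0.16, 0, -0.006], "twist": [0, 0, 0], "grip": 0.06},
    {"translation": [0.2, 0, -0.006], "twist": [0, 0, 0], "grip": 0.06},
    {"translation": [0.233, 0, -0.006], "twist": [0, 0, 0], "grip": 0.06},
    {"translation": [0.233, 0.03, -0.006], "twist": [0, 0, 0], "grip": 0.06},
    {"translation": [0.233, 0.06, -0.006], "twist": [0, 0, 0], "grip": 0.06},
    {"translation": [0.233, 0.08, -0.006], "twist": [0, 0, 0], "grip": 0.06},
    {"translation": [0.233, 0.08, -0.006], "twist": [0, 0, 0], "grip": 0.06}
  ]
}}

```text
t: 8.73
tool_pos: [575.6, 122.1, 57.6]
tcp_rot: [0.503, -0.493, 0.502, -0.502]
force: [-1.0, -0.4, 0.7]
grip_width: 0.702
```

{"name": "carry_out", "arguments": {
  "rows": [
    {"translation": [0, 0, 0], "twist": [0, 0, 0], "grip": 0.015},
    {"translation": [0, 0, 0], "twist": [0, 0, 0], "grip": 0.015},
    {"translation": [0, 0, 0], "twist": [0, 0, 0], "grip": 0.015},
    {"translation": [0, 0, 0], "twist": [0, 0, 0], "grip": 0.015},
    {"translation": [0, 0, 0], "twist": [0, 0, 0], "grip": 0.015},
    {"translation": [0, 0, 0], "twist": [0, 0, 0], "grip": 0.015},
    {"translation": [0, -0.03, 0], "twist": [0, 0, 0], "grip": 0.015},
    {"translation": [0, -0.07, 0], "twist": [0, 0, 0], "grip": 0.015},
    {"translation": [0, -0.11, 0], "twist": [0, 0, 0], "grip": 0.015},
    {"translation": [0, -0.15, 0], "twist": [0, 0, 0], "grip": 0.015}
  ]
}}

```text
t: 9.57
tool_pos: [573.7, 120.7, 210.4]
tcp_rot: [0.503, -0.492, 0.502, -0.503]
force: [0.6, 1.4, -0.5]
grip_width: 0.262
```

```bash
python3 look.py 5|grep -v blue
```

```text
side red [333. 137.] 40 depth [572. 105. 182.] ray [615. 270.  36.]
side red [339. 193.] 46 depth [577.  43.  35.] ray [576.  43.  36.]
side red [372. 322.] 25 depth [ 552. -328.   41.] ray [ 553. -328.   36.]
top red [312. 183.] 31 depth [570.  52.  36.] ray [571.  53.  36.]
top red [437. 194.] 57 depth [ 555. -325.   41.] ray [ 561. -331.   36.]
9.6667 0.2670073631392855 [ 0.2 -0.2  0.1] [578.4 121.2 216.1]
```

{"name": "carry_out", "arguments": {
  "rows": [
    {"translation": [0.038, -0.008, 0], "twist": [0, 0.8, 0], "grip": 0.015},
    {"translation": [0.076, -0.01, 0], "twist": [0, 1.6, 0], "grip": 0.015},
    {"translation": [0.114, -0.01, 0], "twist": [0, 2.4, 0], "grip": 0.015},
    {"translation": [0.152, -0.01, 0], "twist": [0, 3.2, 0], "grip": 0.015},
    {"translation": [0.19, -0.01, 0], "twist": [0, 4, 0], "grip": 0.015},
    {"translation": [0.228, -0.01, 0], "twist": [0, 4.8, 0], "grip": 0.015},
    {"translation": [0.266, -0.01, 0], "twist": [0, 5.6, 0], "grip": 0.015},
    {"translation": [0.304, -0.01, 0], "twist": [0, 6.4, 0], "grip": 0.015},
    {"translation": [0.345, -0.01, -0.002], "twist": [0, 7.2, 0], "grip": 0.015},
    {"translation": [0.385, -0.01, -0.002], "twist": [0, 8, 0], "grip": 0.015}
  ]
}}

```text
t: 10.5
tool_pos: [572.3, -265.5, 220.7]
tcp_rot: [-0.472, 0.451, -0.533, 0.538]
force: [0.4, -0.7, -1.5]
grip_width: 0.268
```

{"name": "carry_out", "arguments": {
  "rows": [
    {"translation": [0.002, 0.035, 0.003], "twist": [0, 0, 0], "grip": 0.015},
    {"translation": [0.002, 0.07, 0.003], "twist": [0, 0, 0], "grip": 0.015},
    {"translation": [0.002, 0.105, 0.003], "twist": [0, 0, 0], "grip": 0.015},
    {"translation": [0.002, 0.136, 0.003], "twist": [0, 0, 0], "grip": 0.015},
    {"translation": [0.002, 0.136, 0.003], "twist": [0, 0, 0], "grip": 0.015},
    {"translation": [0.002, 0.136, 0.003], "twist": [0, 0, 0], "grip": 0.055},
    {"translation": [0.002, 0.136, 0.003], "twist": [0, 0, 0], "grip": 0.055},
    {"translation": [0.002, 0.136, 0.003], "twist": [0, 0, 0], "grip": 0.055},
    {"translation": [0.002, 0.1, 0.003], "twist": [0, 0, 0], "grip": 0.055},
    {"translation": [0.002, 0.06, 0.003], "twist": [0, 0, 0], "grip": 0.055}
  ]
}}

```text
t: 11.33
tool_pos: [575.7, -266.4, 161.4]
tcp_rot: [-0.472, 0.451, -0.534, 0.537]
force: [0.6, -0.7, 1.7]
grip_width: 0.639
```

```bash
python3 look.py 6
```

```text
side red [338. 196.] 113 depth [572.  40.  31.] ray [570.  32.  36.]
side red [374. 299.] 139 depth [ 572. -280.   38.] ray [ 573. -278.   36.]
side red [372. 322.] 25 depth [ 552. -330.   40.] ray [ 553. -328.   36.]
side blue [352. 222.] 143 depth [588. -45.  13.] ray [588. -46.  14.]
side blue [285. 370.] 205 depth [ 357. -379.   21.] ray [ 357. -377.   14.]
top red [312. 183.] 50 depth [567.  52.  35.] ray [569.  53.  36.]
top blue [315. 155.] 105 depth [667.  50.  14.] ray [667.  50.  14.]
top blue [370. 157.] 105 depth [ 671. -123.   14.] ray [ 671. -123.   14.]
top blue [216. 177.] 109 depth [573. 354.  19.] ray [575. 355.  14.]
top blue [342. 181.] 107 depth [589. -40.  14.] ray [588. -40.  14.]
11.4333 0.6449250971509346 [ 0.5 -1.3  0.3] [ 580.8 -270.3  170. ]
```

{"name": "carry_out", "arguments": {
  "rows": [
    {"translation": [0, -0.035, 0], "twist": [0, 0, 0], "grip": 0.06},
    {"translation": [-0.035, -0.04, 0.015], "twist": [0, -2, 0], "grip": 0.06},
    {"translation": [-0.07, -0.04, 0.03], "twist": [0, -4, 0], "grip": 0.06},
    {"translation": [-0.105, -0.04, 0.045], "twist": [0, -6, 0], "grip": 0.06},
    {"translation": [-0.14, -0.04, 0.06], "twist": [0, -7.6, 0], "grip": 0.06},
    {"translation": [-0.155, -0.02, 0.069], "twist": [0, -7.6, 0], "grip": 0.06},
    {"translation": [-0.155, 0.02, 0.069], "twist": [0, -7.6, 0], "grip": 0.06},
    {"translation": [-0.155, 0.06, 0.069], "twist": [0, -7.6, 0], "grip": 0.06},
    {"translation": [-0.155, 0.1, 0.069], "twist": [0, -7.6, 0], "grip": 0.06},
    {"translation": [-0.155, 0.11, 0.069], "twist": [0, -7.6, 0], "grip": 0.06}
  ]
}}

```text
t: 12.27
tool_pos: [673.8, -124.9, 60.7]
tcp_rot: [-0.507, 0.485, -0.498, 0.51]
force: [-1.1, 0.5, -0.7]
grip_width: 0.703
```

```bash
python3 look.py 7 | grep -v red
```

```text
side blue [315. 128.] 79 depth [575. 348.  17.] ray [575. 351.  14.]
side blue [370. 192.] 117 depth [668.  44.  13.] ray [667.  43.  14.]
side blue [352. 222.] 141 depth [588. -45.  13.] ray [588. -46.  14.]
side blue [392. 242.] 159 depth [ 671. -128.   13.] ray [ 670. -129.   14.]
side blue [285. 370.] 206 depth [ 357. -379.   21.] ray [ 357. -377.   14.]
top blue [315. 155.] 105 depth [667.  50.  15.] ray [667.  50.  14.]
top blue [216. 177.] 109 depth [574. 354.  18.] ray [575. 355.  14.]
top blue [362. 232.] 369 depth [ 420. -109.    6.] ray [ 431. -108.   14.]
12.3667 0.7061326433617341 [-0.2 -0.7  0.7] [ 675.8 -126.2   64.4]
```

{"name": "carry_out", "arguments": {
  "rows": [
    {"translation": [0, 0.03, -0.004], "twist": [0, 0, 0], "grip": 0.06},
    {"translation": [0, 0.043, -0.004], "twist": [0, 0, 0], "grip": 0.06},
    {"translation": [0, 0.043, -0.004], "twist": [0, 0, 0], "grip": 0.03},
    {"translation": [0, 0.043, -0.004], "twist": [0, 0, 0], "grip": 0.03},
    {"translation": [0, 0.043, -0.004], "twist": [0, 0, 0], "grip": 0.03},
    {"translation": [0, 0.043, -0.004], "twist": [0, 0, 0], "grip": 0.03},
    {"translation": [0, 0.043, -0.004], "twist": [0, 0, 0], "grip": 0.03},
    {"translation": [0, 0.01, -0.004], "twist": [0, 0, 0], "grip": 0.03},
    {"translation": [0, -0.03, -0.004], "twist": [0, 0, 0], "grip": 0.03},
    {"translation": [-0.01, -0.07, -0.01], "twist": [0, 0, 0], "grip": 0.03}
  ]
}}

```text
t: 13.2
tool_pos: [663.2, -119.1, 135.4]
tcp_rot: [-0.507, 0.483, -0.497, 0.513]
force: [0.5, -0.1, 0.7]
grip_width: 0.437
```

{"name": "carry_out", "arguments": {
  "rows": [
    {"translation": [-0.04, -0.02, -0.007], "twist": [0, 0, 0], "grip": 0.03},
    {"translation": [-0.08, -0.02, -0.014], "twist": [0, 0, 0], "grip": 0.03},
    {"translation": [-0.12, -0.02, -0.021], "twist": [0, 0, 0], "grip": 0.03},
    {"translation": [-0.16, -0.02, -0.028], "twist": [0, 0, 0], "grip": 0.03},
    {"translation": [-0.2, -0.02, -0.035], "twist": [0, 0, 0], "grip": 0.03},
    {"translation": [-0.24, -0.02, -0.042], "twist": [0, 0, 0], "grip": 0.03},
    {"translation": [-0.28, -0.02, -0.049], "twist": [0, 0, 0], "grip": 0.03},
    {"translation": [-0.32, -0.02, -0.056], "twist": [0, 0, 0], "grip": 0.03},
    {"translation": [-0.36, -0.02, -0.063], "twist": [0, 0, 0], "grip": 0.03},
    {"translation": [-0.4, -0.02, -0.068], "twist": [0, 0, 0], "grip": 0.03}
  ]
}}

```text
t: 14.03
tool_pos: [601.6, 284.1, 156.5]
tcp_rot: [-0.507, 0.483, -0.497, 0.513]
force: [0.6, -0.4, -0.4]
grip_width: 0.433
```

{"name": "carry_out", "arguments": {
  "rows": [
    {"translation": [-0.024, 0.02, -0.002], "twist": [0, 0, 0], "grip": 0.03},
    {"translation": [-0.024, 0.055, -0.002], "twist": [0, 0, 0], "grip": 0.03},
    {"translation": [-0.024, 0.093, -0.002], "twist": [0, 0, 0], "grip": 0.03},
    {"translation": [-0.024, 0.093, -0.002], "twist": [0, 0, 0], "grip": 0.03},
    {"translation": [-0.024, 0.093, -0.002], "twist": [0, 0, 0], "grip": 0.06},
    {"translation": [-0.024, 0.093, -0.002], "twist": [0, 0, 0], "grip": 0.06},
    {"translation": [-0.024, 0.06, -0.002], "twist": [0, 0, 0], "grip": 0.06},
    {"translation": [-0.024, 0.02, -0.004], "twist": [0, 0, 0], "grip": 0.06},
    {"translation": [0.015, 0.01, -0.008], "twist": [0, 0, 0], "grip": 0.06},
    {"translation": [0.055, 0.01, -0.012], "twist": [0, 0, 0], "grip": 0.06}
  ]
}}

```text
t: 14.87
tool_pos: [592.8, 232.5, 153.4]
tcp_rot: [0.513, -0.479, 0.494, -0.513]
force: [1.1, -1.5, -0.9]
grip_width: 0.703
```

```bash
python3 look.py 8; python3 - <<'E'
from h import *
print(tool()[1].round(3))
E
```

```text
side red [338. 193.] 52 depth [575.  42.  35.] ray [574.  41.  36.]
side red [373. 296.] 91 depth [ 570. -275.   40.] ray [ 574. -271.   36.]
side red [372. 322.] 25 depth [ 552. -329.   40.] ray [ 553. -328.   36.]
side blue [315. 128.] 78 depth [575. 348.  17.] ray [575. 352.  14.]
side blue [370. 192.] 113 depth [667.  45.  13.] ray [667.  44.  14.]
side blue [352. 222.] 139 depth [589. -45.  13.] ray [588. -45.  14.]
side blue [285. 370.] 202 depth [ 358. -379.   21.] ray [ 357. -377.   14.]
top red [312. 183.] 50 depth [567.  52.  36.] ray [569.  53.  36.]
top red [438. 194.] 56 depth [ 555. -325.   40.] ray [ 560. -331.   36.]
top red [416. 191.] 28 depth [ 565. -264.   41.] ray [ 566. -265.   36.]
top blue [315. 155.] 105 depth [667.  50.  15.] ray [667.  50.  14.]
top blue [342. 181.] 107 depth [588. -39.  14.] ray [588. -40.  14.]
14.9667 0.7035443976142247 [ 0.9 -1.1 -0. ] [591.4 220.3 150.7]
[[-0.031  0.047  0.998]
 [-0.999  0.006 -0.032]
 [-0.007 -0.999  0.046]]
```

{"name": "carry_out", "arguments": {
  "rows": [
    {"translation": [0.04, 0, -0.002], "twist": [-2.65, -1.8, 0], "grip": 0.06},
    {"translation": [0.08, 0.005, -0.004], "twist": [-2.65, -1.8, 0], "grip": 0.06},
    {"translation": [0.12, 0.01, -0.007], "twist": [-2.65, -1.8, 0], "grip": 0.06},
    {"translation": [0.155, 0.015, -0.01], "twist": [-2.65, -1.8, 0], "grip": 0.06},
    {"translation": [0.168, 0.018, -0.01], "twist": [-2.65, -1.8, 0], "grip": 0.06},
    {"translation": [0.168, 0.045, -0.011], "twist": [-2.65, -1.8, 0], "grip": 0.06},
    {"translation": [0.168, 0.07, -0.012], "twist": [-2.65, -1.8, 0], "grip": 0.06},
    {"translation": [0.168, 0.088, -0.013], "twist": [-2.65, -1.8, 0], "grip": 0.06},
    {"translation": [0.168, 0.088, -0.013], "twist": [-2.65, -1.8, 0], "grip": 0.06},
    {"translation": [0.168, 0.088, -0.013], "twist": [-2.65, -1.8, 0], "grip": 0.04}
  ]
}}

```text
t: 15.8
tool_pos: [578.2, 53.1, 62.5]
tcp_rot: [0.502, -0.497, 0.501, -0.499]
force: [0.4, 0.7, 0.4]
grip_width: 0.574
```

{"name": "carry_out", "arguments": {
  "rows": [
    {"translation": [0, 0, 0], "twist": [0, 0, 0], "grip": 0.015},
    {"translation": [0, 0, 0], "twist": [0, 0, 0], "grip": 0.015},
    {"translation": [0, 0, 0], "twist": [0, 0, 0], "grip": 0.015},
    {"translation": [0, 0, 0], "twist": [0, 0, 0], "grip": 0.015},
    {"translation": [0, 0, 0], "twist": [0, 0, 0], "grip": 0.015},
    {"translation": [0, 0, 0], "twist": [0, 0, 0], "grip": 0.015},
    {"translation": [0, -0.03, 0], "twist": [0, 0, 0], "grip": 0.015},
    {"translation": [0, -0.07, 0], "twist": [0, 0, 0], "grip": 0.015},
    {"translation": [0, -0.11, 0], "twist": [0, 0, 0], "grip": 0.015},
    {"translation": [0, -0.155, 0], "twist": [0, 0, 0], "grip": 0.015}
  ]
}}

```text
t: 16.63
tool_pos: [577.6, 51.8, 216.9]
tcp_rot: [0.502, -0.497, 0.501, -0.499]
force: [1.6, -0.6, -1.3]
grip_width: 0.262
```

```bash
python3 look.py 9; python3 - <<'E'
from h import *
print(tool()[1].round(3))
E
```

```text
side red [340. 154.] 42 depth [573.  36. 184.] ray [616. 189.  36.]
side red [373. 296.] 89 depth [ 570. -275.   39.] ray [ 574. -271.   36.]
side red [372. 322.] 25 depth [ 552. -328.   40.] ray [ 553. -328.   36.]
side blue [314. 128.] 62 depth [570. 344.  17.] ray [571. 351.  14.]
side blue [370. 192.] 111 depth [668.  43.  13.] ray [667.  43.  14.]
side blue [352. 222.] 140 depth [589. -45.  13.] ray [588. -45.  14.]
side blue [285. 370.] 201 depth [ 359. -379.   20.] ray [ 358. -377.   14.]
top red [437. 194.] 57 depth [ 555. -325.   41.] ray [ 561. -331.   36.]
top red [416. 191.] 28 depth [ 564. -262.   40.] ray [ 566. -265.   36.]
top blue [232. 169.] 108 depth [602. 308.  19.] ray [604. 309.  14.]
top blue [216. 177.] 109 depth [573. 354.  19.] ray [575. 355.  14.]
top blue [342. 181.] 108 depth [588. -40.  15.] ray [588. -40.  14.]
16.7333 0.2574514944546687 [ 0.2  0.1 -0.3] [582.6  51.8 222.9]
[[-0.001  0.019  1.   ]
 [-1.     0.011 -0.001]
 [-0.011 -1.     0.019]]
```

{"name": "carry_out", "arguments": {
  "rows": [
    {"translation": [0.036, -0.01, 0.003], "twist": [0, -7, 0], "grip": 0.015},
    {"translation": [0.072, -0.012, 0.006], "twist": [0, -14, 0], "grip": 0.015},
    {"translation": [0.108, -0.012, 0.009], "twist": [0, -21, 0], "grip": 0.015},
    {"translation": [0.144, -0.012, 0.012], "twist": [0, -28, 0], "grip": 0.015},
    {"translation": [0.18, -0.012, 0.015], "twist": [0, -35, 0], "grip": 0.015},
    {"translation": [0.216, -0.012, 0.018], "twist": [0, -42, 0], "grip": 0.015},
    {"translation": [0.252, -0.012, 0.021], "twist": [0, -49, 0], "grip": 0.015},
    {"translation": [0.288, -0.012, 0.024], "twist": [0, -56, 0], "grip": 0.015},
    {"translation": [0.324, -0.012, 0.027], "twist": [0, -63, 0], "grip": 0.015},
    {"translation": [0.36, -0.012, 0.029], "twist": [0, -70, 0], "grip": 0.015}
  ]
}}

```text
t: 17.57
tool_pos: [611.0, -310.1, 232.5]
tcp_rot: [0.701, -0.692, 0.115, -0.128]
force: [1.3, 0.8, -0.4]
grip_width: 0.262
```

```bash
python3 - <<'E'
from h import *
M=np.array([[.99,0,.137],[-.137,0,.99],[0,-1,0]]); M[:,0]=np.cross(M[:,1],M[:,2])
print(M, totool([611.6,-308,225],M),totool([611.6,-308,92]),tool(),bot.get_state()["qpos"].round(2))
E
```

```text
[[ 0.99   0.     0.137]
 [-0.137  0.     0.99 ]
 [ 0.    -1.     0.   ]] (array([-0.0003,  0.0076,  0.0021]), array([ -0.84, -11.85,   0.98])) (array([-2.300e-03,  1.405e-01, -1.000e-04]), array([0., 0., 0.])) (array([ 611.01208613, -310.13022037,  232.52339042]), array([[ 0.94113237,  0.02011265,  0.3374394 ],
       [-0.33768144,  0.01008294,  0.94120645],
       [ 0.01552777, -0.99974688,  0.01628105]])) [ 0.23  0.5   0.27  1.55 -0.17  1.1   1.77]
```

{"name": "carry_out", "arguments": {
  "rows": [
    {"translation": [0, 0.03, 0.001], "twist": [-0.8, -6, 1], "grip": 0.015},
    {"translation": [0, 0.065, 0.001], "twist": [-0.8, -12, 1], "grip": 0.015},
    {"translation": [-0.001, 0.1, 0.001], "twist": [-0.8, -12, 1], "grip": 0.015},
    {"translation": [-0.002, 0.135, 0.001], "twist": [-0.8, -12, 1], "grip": 0.015},
    {"translation": [-0.002, 0.14, 0.001], "twist": [-0.8, -12, 1], "grip": 0.015},
    {"translation": [-0.002, 0.14, 0.001], "twist": [-0.8, -12, 1], "grip": 0.045},
    {"translation": [-0.002, 0.14, 0.001], "twist": [-0.8, -12, 1], "grip": 0.045},
    {"translation": [-0.002, 0.14, 0.001], "twist": [-0.8, -12, 1], "grip": 0.045},
    {"translation": [0, 0.1, 0.001], "twist": [-0.8, -12, 1], "grip": 0.045},
    {"translation": [0, 0.06, 0.001], "twist": [-0.8, -12, 1], "grip": 0.045}
  ]
}}

```text
t: 18.4
tool_pos: [612.3, -308.3, 173.8]
tcp_rot: [0.706, -0.705, 0.048, -0.047]
force: [1.6, -1.7, 1.3]
grip_width: 0.527
```

{"name": "carry_out", "arguments": {
  "rows": [
    {"translation": [0, -0.04, 0.0], "twist": [0, 0, 0], "grip": 0.06},
    {"translation": [0, -0.05, 0.04], "twist": [0, 0, 0], "grip": 0.06},
    {"translation": [0, -0.05, 0.08], "twist": [0, 0, 0], "grip": 0.06},
    {"translation": [0, -0.05, 0.12], "twist": [0, 0, 0], "grip": 0.06},
    {"translation": [-0.02, -0.05, 0.16], "twist": [0, 0, 0], "grip": 0.06},
    {"translation": [-0.04, -0.05, 0.2], "twist": [0, 0, 0], "grip": 0.06},
    {"translation": [-0.06, -0.03, 0.235], "twist": [0, 0, 0], "grip": 0.06},
    {"translation": [-0.06, -0.01, 0.26], "twist": [0, 0, 0], "grip": 0.06},
    {"translation": [-0.06, 0.02, 0.26], "twist": [0, 0, 0], "grip": 0.06},
    {"translation": [-0.06, 0.05, 0.26], "twist": [0, 0, 0], "grip": 0.06}
  ]
}}

```text
t: 19.23
tool_pos: [590.0, -39.1, 127.1]
tcp_rot: [0.707, -0.705, 0.043, -0.048]
force: [0.4, -0.5, -0.8]
grip_width: 0.702
```

```bash
python3 look.py 10; python3 - <<'E'
from h import *
M=np.array([[.99,0,.137],[-.137,0,.99],[0,-1,0]])
print(totool([588,-43,60],M))
p=cv2.imread("pics/top10.png");cv2.imwrite("pics/c10.png",cv2.resize(p[140:260,280:480],None,fx=4,fy=4))
E
```

```text
side red [373. 296.] 92 depth [ 570. -276.   39.] ray [ 574. -271.   36.]
side red [394. 311.] 100 depth [ 603. -317.   39.] ray [ 606. -315.   36.]
side red [372. 322.] 25 depth [ 552. -329.   39.] ray [ 553. -328.   36.]
side blue [315. 128.] 78 depth [574. 347.  17.] ray [575. 352.  14.]
side blue [370. 192.] 114 depth [668.  44.  12.] ray [667.  43.  14.]
side blue [352. 222.] 136 depth [588. -45.  13.] ray [588. -46.  14.]
side blue [285. 370.] 208 depth [ 357. -379.   21.] ray [ 357. -377.   14.]
top red [428. 179.] 56 depth [ 602. -298.   42.] ray [ 606. -302.   36.]
top red [437. 194.] 56 depth [ 556. -325.   41.] ray [ 561. -331.   36.]
top red [416. 191.] 28 depth [ 564. -265.   41.] ray [ 566. -265.   36.]
top blue [315. 155.] 108 depth [667.  49.  14.] ray [667.  49.  14.]
top blue [232. 169.] 108 depth [602. 308.  19.] ray [604. 309.  14.]
top blue [216. 177.] 109 depth [573. 354.  19.] ray [575. 355.  14.]
top blue [312. 218.] 166 depth [473.  47.   6.] ray [464.  45.  14.]
19.3333 0.7024757084582525 [-0.6 -0.5  1. ] [585.7 -41.7 122.6]
(array([ 0.0028,  0.0625, -0.001 ]), array([-0.01,  0.23, -0.37]))
```

View pics/c10.png

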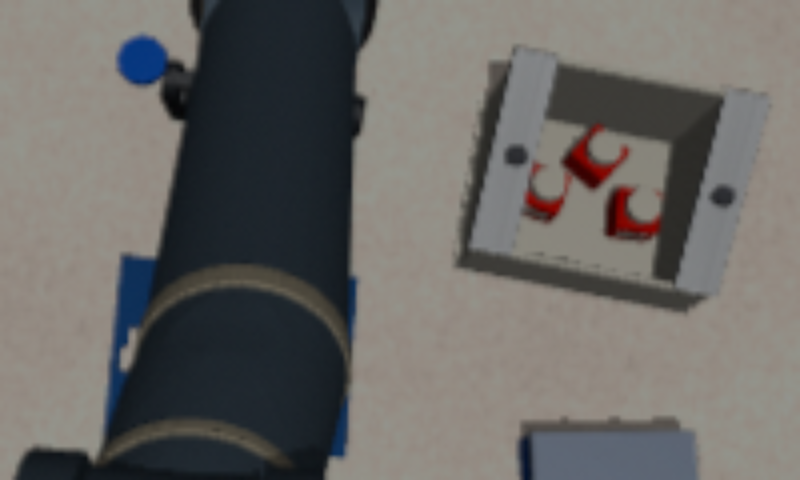

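All three bottles stand in the carrier (crop (548,190), (598,155), (635,212)). Next is the middle dish.

{"name": "carry_out", "arguments": {
  "rows": [
    {"translation": [0.002, 0.04, -0.001], "twist": [0, 0, 0], "grip": 0.06},
    {"translation": [0.002, 0.08, -0.001], "twist": [0, 0, 0], "grip": 0.06},
    {"translation": [0.002, 0.101, -0.001], "twist": [0, 0, 0], "grip": 0.06},
    {"translation": [0.002, 0.101, -0.001], "twist": [0, 0, 0], "grip": 0.03},
    {"translation": [0.002, 0.101, -0.001], "twist": [0, 0, 0], "grip": 0.03},
    {"translation": [0.002, 0.101, -0.001], "twist": [0, 0, 0], "grip": 0.03},
    {"translation": [0.002, 0.101, -0.001], "twist": [0, 0, 0], "grip": 0.03},
    {"translation": [0.002, 0.101, -0.001], "twist": [0, 0, 0], "grip": 0.03},
    {"translation": [0.002, 0.06, -0.001], "twist": [0, 0, 0], "grip": 0.03},
    {"translation": [0.002, 0.02, 0.005], "twist": [0, 0, 0], "grip": 0.03}
  ]
}}

```text
t: 20.17
tool_pos: [586.5, -38.4, 102.5]
tcp_rot: [-0.705, 0.706, -0.052, 0.044]
force: [1.9, -0.2, 0.4]
grip_width: 0.435
```

{"name": "carry_out", "arguments": {
  "rows": [
    {"translation": [-0.005, -0.03, 0.03], "twist": [0, 0, 0], "grip": 0.03},
    {"translation": [-0.012, -0.04, 0.07], "twist": [0, 0, 0], "grip": 0.03},
    {"translation": [-0.02, -0.04, 0.11], "twist": [0, 0, 0], "grip": 0.03},
    {"translation": [-0.03, -0.04, 0.15], "twist": [0, 0, 0], "grip": 0.03},
    {"translation": [-0.04, -0.04, 0.19], "twist": [0, 0, 0], "grip": 0.03},
    {"translation": [-0.05, -0.04, 0.23], "twist": [0, 0, 0], "grip": 0.03},
    {"translation": [-0.06, -0.04, 0.27], "twist": [0, 0, 0], "grip": 0.03},
    {"translation": [-0.07, -0.04, 0.31], "twist": [0, 0, 0], "grip": 0.03},
    {"translation": [-0.085, -0.04, 0.34], "twist": [0, 0, 0], "grip": 0.03},
    {"translation": [-0.1, -0.04, 0.36], "twist": [0, 0, 0], "grip": 0.03}
  ]
}}

```text
t: 21.0
tool_pos: [535.8, 336.6, 144.5]
tcp_rot: [0.707, -0.705, 0.05, -0.043]
force: [0.8, 0.9, -0.9]
grip_width: 0.434
```

```bash
python3 - <<'E'
from h import *
s=bot.get_state();print(s["grip_width"],s["tool_pos"])
print(totool([545,325,140]),totool([545,325,62]))
E
```

```text
0.4337384100829348 [535.75929547 336.63958155 144.47806327]
(array([ 0.0107,  0.0044, -0.0103]), array([0., 0., 0.])) (array([ 0.0115,  0.0824, -0.0105]), array([0., 0., 0.]))
```

{"name": "carry_out", "arguments": {
  "rows": [
    {"translation": [0.011, 0.03, -0.01], "twist": [0, 0, 0], "grip": 0.03},
    {"translation": [0.011, 0.07, -0.01], "twist": [0, 0, 0], "grip": 0.03},
    {"translation": [0.011, 0.083, -0.01], "twist": [0, 0, 0], "grip": 0.03},
    {"translation": [0.011, 0.083, -0.01], "twist": [0, 0, 0], "grip": 0.06},
    {"translation": [0.011, 0.083, -0.01], "twist": [0, 0, 0], "grip": 0.06},
    {"translation": [0.011, 0.06, -0.01], "twist": [0, 0, 0], "grip": 0.06},
    {"translation": [0.011, 0.02, -0.01], "twist": [0, 0, 0], "grip": 0.06},
    {"translation": [0.03, 0.0, -0.04], "twist": [0, 0, 0], "grip": 0.06},
    {"translation": [0.05, 0.0, -0.075], "twist": [0, 0, 0], "grip": 0.06},
    {"translation": [0.07, 0.0, -0.11], "twist": [0, 0, 0], "grip": 0.06}
  ]
}}

```text
t: 21.83
tool_pos: [593.5, 219.0, 149.3]
tcp_rot: [0.708, -0.703, 0.046, -0.045]
force: [0.7, 0.2, -0.5]
grip_width: 0.702
```

```bash
python3 look.py 11|grep -v red; python3 - <<'E'
from h import *
print(totool([667,46.5,110]),totool([667,46.5,21]))
E
```

```text
side blue [312. 130.] 121 depth [566. 340.  17.] ray [564. 344.  14.]
side blue [370. 192.] 114 depth [667.  44.  13.] ray [667.  44.  14.]
side blue [285. 370.] 203 depth [ 358. -379.   22.] ray [ 358. -377.   14.]
top blue [315. 155.] 105 depth [666.  50.  15.] ray [667.  50.  14.]
top blue [215. 177.] 94 depth [572. 355.  19.] ray [574. 357.  14.]
21.9333 0.6993582723577408 [ 0.2 -0.4 -0.8] [595.8 208.7 147.7]
(array([ 0.0939,  0.0376, -0.1502]), array([0., 0., 0.])) (array([ 0.094 ,  0.1266, -0.1502]), array([0., 0., 0.]))
```

{"name": "carry_out", "arguments": {
  "rows": [
    {"translation": [0.02, 0.01, -0.035], "twist": [0, 0, 0], "grip": 0.06},
    {"translation": [0.04, 0.02, -0.07], "twist": [0, 0, 0], "grip": 0.06},
    {"translation": [0.06, 0.03, -0.105], "twist": [0, 0, 0], "grip": 0.06},
    {"translation": [0.085, 0.037, -0.135], "twist": [0, 0, 0], "grip": 0.06},
    {"translation": [0.094, 0.04, -0.15], "twist": [0, 0, 0], "grip": 0.06},
    {"translation": [0.094, 0.07, -0.15], "twist": [0, 0, 0], "grip": 0.06},
    {"translation": [0.094, 0.105, -0.15], "twist": [0, 0, 0], "grip": 0.06},
    {"translation": [0.094, 0.126, -0.15], "twist": [0, 0, 0], "grip": 0.06},
    {"translation": [0.094, 0.126, -0.15], "twist": [0, 0, 0], "grip": 0.045},
    {"translation": [0.094, 0.126, -0.15], "twist": [0, 0, 0], "grip": 0.03}
  ]
}}

```text
t: 22.77
tool_pos: [667.7, 46.8, 22.9]
tcp_rot: [0.705, -0.705, 0.051, -0.051]
force: [-0.3, -1.3, -0.5]
grip_width: 0.433
```

{"name": "carry_out", "arguments": {
  "rows": [
    {"translation": [0, 0, 0], "twist": [0, 0, 0], "grip": 0.03},
    {"translation": [0, 0, 0], "twist": [0, 0, 0], "grip": 0.03},
    {"translation": [0, 0, 0], "twist": [0, 0, 0], "grip": 0.03},
    {"translation": [0, -0.04, 0], "twist": [0, 0, 0], "grip": 0.03},
    {"translation": [0, -0.08, 0], "twist": [0, 0, 0], "grip": 0.03},
    {"translation": [-0.02, -0.12, 0.03], "twist": [0, 0, 0], "grip": 0.03},
    {"translation": [-0.04, -0.125, 0.065], "twist": [0, 0, 0], "grip": 0.03},
    {"translation": [-0.06, -0.125, 0.1], "twist": [0, 0, 0], "grip": 0.03},
    {"translation": [-0.08, -0.125, 0.135], "twist": [0, 0, 0], "grip": 0.03},
    {"translation": [-0.1, -0.125, 0.17], "twist": [0, 0, 0], "grip": 0.03}
  ]
}}

```text
t: 23.6
tool_pos: [594.8, 227.1, 150.4]
tcp_rot: [0.706, -0.704, 0.051, -0.053]
force: [1.3, -0.3, 0.1]
grip_width: 0.436
```

```bash
python3 look.py 12|grep -v red; python3 - <<'E'
from h import *
print(totool([570,330,140]),totool([570,330,65]))
E
```

```text
side blue [312. 130.] 121 depth [566. 340.  17.] ray [564. 344.  14.]
side blue [285. 370.] 199 depth [ 357. -379.   22.] ray [ 357. -377.   14.]
23.7 0.43567139930689397 [ 0.3  0.2 -0.1] [591.1 236.2 149.5]
(array([-0.0332,  0.0102,  0.0902]), array([0., 0., 0.])) (array([-0.0331,  0.0852,  0.0896]), array([0., 0., 0.]))
```

{"name": "carry_out", "arguments": {
  "rows": [
    {"translation": [-0.005, -0.005, 0.035], "twist": [0, 0, 0], "grip": 0.03},
    {"translation": [-0.005, -0.005, 0.07], "twist": [0, 0, 0], "grip": 0.03},
    {"translation": [0.0, 0.0, 0.105], "twist": [0, 0, 0], "grip": 0.03},
    {"translation": [0.005, 0.01, 0.129], "twist": [0, 0, 0], "grip": 0.03},
    {"translation": [0.006, 0.045, 0.129], "twist": [0, 0, 0], "grip": 0.03},
    {"translation": [0.006, 0.08, 0.129], "twist": [0, 0, 0], "grip": 0.03},
    {"translation": [0.006, 0.08, 0.129], "twist": [0, 0, 0], "grip": 0.05},
    {"translation": [0.006, 0.08, 0.129], "twist": [0, 0, 0], "grip": 0.05},
    {"translation": [0.006, 0.04, 0.129], "twist": [0, 0, 0], "grip": 0.05},
    {"translation": [0.006, 0.0, 0.12], "twist": [0, 0, 0], "grip": 0.05}
  ]
}}

```text
t: 24.53
tool_pos: [612.1, 355.7, 151.8]
tcp_rot: [0.708, -0.703, 0.047, -0.045]
force: [0.0, 1.6, 1.9]
grip_width: 0.583
```

{"name": "carry_out", "arguments": {
  "rows": [
    {"translation": [-0.02, -0.01, -0.035], "twist": [0, 7, 0], "grip": 0.05},
    {"translation": [-0.04, -0.01, -0.07], "twist": [0, 14, 0], "grip": 0.05},
    {"translation": [-0.06, -0.01, -0.105], "twist": [0, 21, 0], "grip": 0.05},
    {"translation": [-0.08, -0.01, -0.14], "twist": [0, 28, 0], "grip": 0.05},
    {"translation": [-0.1, -0.01, -0.175], "twist": [0, 35, 0], "grip": 0.05},
    {"translation": [-0.12, -0.01, -0.21], "twist": [0, 42, 0], "grip": 0.05},
    {"translation": [-0.13, -0.01, -0.245], "twist": [0, 49, 0], "grip": 0.05},
    {"translation": [-0.14, -0.01, -0.285], "twist": [0, 56, 0], "grip": 0.05},
    {"translation": [-0.14, -0.01, -0.32], "twist": [0, 63, 0], "grip": 0.05},
    {"translation": [-0.14, -0.01, -0.36], "twist": [0, 70, 0], "grip": 0.05}
  ]
}}

```text
t: 25.37
tool_pos: [427.5, 15.9, 162.5]
tcp_rot: [0.555, -0.546, 0.445, -0.442]
force: [1.0, -0.9, 0.8]
grip_width: 0.584
```

```bash
python3 look.py 13; python3 - <<'E'
from h import *
a=np.radians(-1.3);x=np.array([np.cos(a),np.sin(a),0]);y=np.array([0,0,-1.]);M=np.c_[np.cross(y,x),y,x]
print(totool([438.6,-37,100],M),tool()[1].round(3))
E
```

```text
side red [373. 296.] 90 depth [ 570. -276.   40.] ray [ 574. -271.   36.]
side red [394. 311.] 99 depth [ 603. -317.   40.] ray [ 606. -315.   36.]
side red [372. 322.] 25 depth [ 552. -330.   40.] ray [ 553. -328.   36.]
side blue [316. 128.] 182 depth [577. 344.  18.] ray [579. 351.  14.]
side blue [285. 370.] 201 depth [ 357. -379.   21.] ray [ 357. -377.   14.]
top red [428. 179.] 55 depth [ 603. -301.   41.] ray [ 606. -302.   36.]
top red [437. 194.] 56 depth [ 555. -325.   41.] ray [ 561. -331.   36.]
top red [416. 191.] 28 depth [ 565. -264.   41.] ray [ 566. -265.   36.]
top blue [219. 177.] 323 depth [571. 346.  20.] ray [574. 346.  14.]
top blue [232. 169.] 108 depth [602. 308.  19.] ray [604. 309.  14.]
top blue [357. 230.] 755 depth [440. -93.   5.] ray [436. -94.  14.]
25.4667 0.5840921464126259 [ 0.2  1.  -0.3] [427.   11.  162.5]
(array([0.0499, 0.062 , 0.0012]), array([-0.24, 13.14, -0.53])) [[ 0.205  0.003  0.979]
 [-0.979  0.01   0.205]
 [-0.009 -1.     0.005]]
```

{"name": "carry_out", "arguments": {
  "rows": [
    {"translation": [0.025, 0.02, 0.001], "twist": [-0.2, 7, -0.5], "grip": 0.05},
    {"translation": [0.05, 0.05, 0.001], "twist": [-0.2, 13.2, -0.5], "grip": 0.05},
    {"translation": [0.05, 0.062, 0.001], "twist": [-0.2, 13.2, -0.5], "grip": 0.05},
    {"translation": [0.05, 0.09, 0.001], "twist": [-0.2, 13.2, -0.5], "grip": 0.05},
    {"translation": [0.05, 0.1, 0.001], "twist": [-0.2, 13.2, -0.5], "grip": 0.05},
    {"translation": [0.05, 0.1, 0.001], "twist": [-0.2, 13.2, -0.5], "grip": 0.05}
  ]
}}

```text
t: 25.97
tool_pos: [438.6, -36.4, 61.9]
tcp_rot: [0.494, -0.494, 0.506, -0.505]
force: [-0.6, 0.3, 0.3]
grip_width: 0.589
```

```bash
python3 - <<'E'
from h import *
a=np.radians(-1.4);x=np.array([np.cos(a),np.sin(a),0]);y=np.array([0,0,-1.]);M=np.c_[np.cross(y,x),y,x]
print(totool([438.6,-37,26],M),tool()[0],tool()[1].round(3))
p,d=snap("side","14");C=cloud("side",d);cv2.imwrite("pics/s14.png",cv2.resize(p[150:300,210:410,::-1],None,fx=4,fy=4)[:600])
E
```

```text
(array([0.0006, 0.0359, 0.0001]), array([ 0.03,  0.07, -0.09])) [438.58035926 -36.42038947  61.86519709] [[-0.023 -0.     1.   ]
 [-1.     0.001 -0.023]
 [-0.001 -1.    -0.   ]]
```

View pics/s14.png

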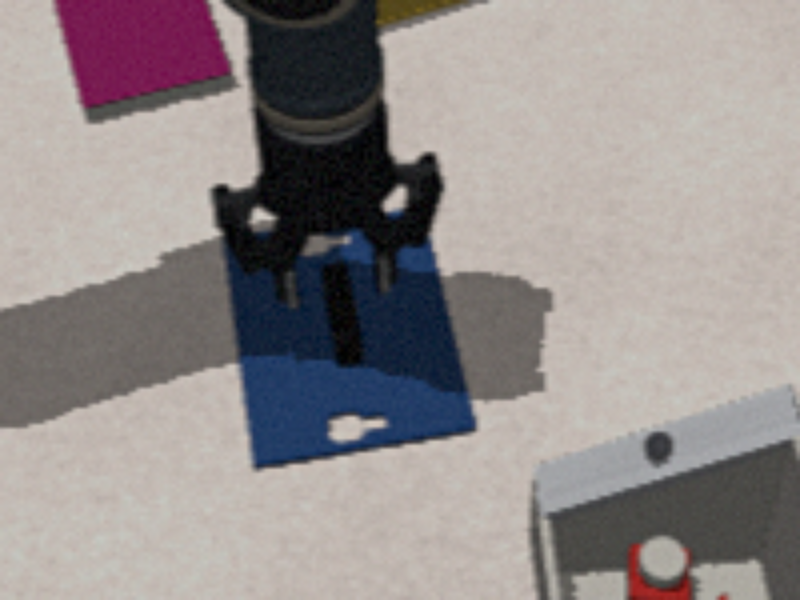

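The fingers straddle the handle (crop (343,315)). Descending, gripping and lifting.

{"name": "carry_out", "arguments": {
  "rows": [
    {"translation": [0, 0.02, 0], "twist": [0, 0, 0], "grip": 0.05},
    {"translation": [0, 0.035, 0], "twist": [0, 0, 0], "grip": 0.05},
    {"translation": [0, 0.035, 0], "twist": [0, 0, 0], "grip": 0.05},
    {"translation": [0, 0.035, 0], "twist": [0, 0, 0], "grip": 0.005},
    {"translation": [0, 0.035, 0], "twist": [0, 0, 0], "grip": 0.005},
    {"translation": [0, 0.035, 0], "twist": [0, 0, 0], "grip": 0.005},
    {"translation": [0, 0.035, 0], "twist": [0, 0, 0], "grip": 0.005},
    {"translation": [0, 0.035, 0], "twist": [0, 0, 0], "grip": 0.005},
    {"translation": [0, 0.035, 0], "twist": [0, 0, 0], "grip": 0.005},
    {"translation": [0, 0.035, 0], "twist": [0, 0, 0], "grip": 0.005}
  ]
}}

```text
t: 26.85
tool_pos: [440.5, -36.3, 29.4]
tcp_rot: [-0.496, 0.493, -0.505, 0.506]
force: [-0.8, 0.4, 6.3]
grip_width: 0.198
```

{"name": "carry_out", "arguments": {
  "rows": [
    {"translation": [0, -0.02, 0], "twist": [0, 0, 0], "grip": 0.005},
    {"translation": [0, -0.05, 0], "twist": [0, 0, 0], "grip": 0.005},
    {"translation": [0, -0.09, 0], "twist": [0, 0, 0], "grip": 0.005},
    {"translation": [0, -0.13, 0], "twist": [0, 0, 0], "grip": 0.005},
    {"translation": [0, -0.17, 0], "twist": [0, 0, 0], "grip": 0.005},
    {"translation": [0, -0.21, 0], "twist": [0, 0, 0], "grip": 0.005},
    {"translation": [0, -0.24, 0], "twist": [0, 0, 0], "grip": 0.005},
    {"translation": [0, -0.24, 0], "twist": [0, 0, 0], "grip": 0.005}
  ]
}}

```text
t: 27.52
tool_pos: [442.7, -37.3, 275.9]
tcp_rot: [-0.5, 0.488, -0.503, 0.509]
force: [0.4, 0.0, -1.6]
grip_width: 0.199
```

```bash
cat >> h.py <<'E'
Dyaw=np.radians(-7.9);D0=np.array([575.6,-303.5,105.])
def deck():
    c,s=np.cos(Dyaw),np.sin(Dyaw);t=np.radians(25)
    x=np.array([np.cos(t)*c,np.cos(t)*s,np.sin(t)]);z=np.array([-np.sin(t)*c,-np.sin(t)*s,np.cos(t)])
    return np.c_[x,np.cross(z,x),z]
Dk=deck();MT=np.c_[-Dk[:,1],-Dk[:,2],Dk[:,0]]  # tool axes when cover is flush
E
python3 - <<'E'
from h import *
print(totool(D0+Dk@[10,0,29+80],MT),tool()[1].round(3),bot.get_state()["qpos"].round(2))
E
```

```text
(array([0.2592, 0.068 , 0.1012]), array([24.  ,  6.36, -1.84])) [[-0.023  0.018  1.   ]
 [-1.     0.006 -0.023]
 [-0.006 -1.     0.017]] [-0.59  0.04  0.61  2.05 -0.03  1.04  0.01]
```

{"name": "carry_out", "arguments": {
  "rows": [
    {"translation": [0.026, 0.0, 0.01], "twist": [2.4, 0.6, -0.2], "grip": 0.005},
    {"translation": [0.052, 0.0, 0.02], "twist": [4.8, 1.3, -0.4], "grip": 0.005},
    {"translation": [0.078, 0.0, 0.03], "twist": [7.2, 1.9, -0.6], "grip": 0.005},
    {"translation": [0.104, 0.0, 0.04], "twist": [9.6, 2.5, -0.7], "grip": 0.005},
    {"translation": [0.13, 0.0, 0.05], "twist": [12, 3.2, -0.9], "grip": 0.005},
    {"translation": [0.156, 0.01, 0.06], "twist": [14.4, 3.8, -1.1], "grip": 0.005},
    {"translation": [0.182, 0.02, 0.07], "twist": [16.8, 4.5, -1.3], "grip": 0.005},
    {"translation": [0.208, 0.035, 0.08], "twist": [19.2, 5.1, -1.5], "grip": 0.005},
    {"translation": [0.234, 0.05, 0.09], "twist": [21.6, 5.7, -1.7], "grip": 0.005},
    {"translation": [0.259, 0.068, 0.101], "twist": [24, 6.4, -1.8], "grip": 0.005}
  ]
}}

```text
t: 28.35
tool_pos: [538.2, -299.2, 206.8]
tcp_rot: [-0.554, 0.352, -0.405, 0.636]
force: [0.4, 2.3, -3.5]
grip_width: 0.197
```

{"name": "carry_out", "arguments": {
  "rows": [
    {"translation": [0, 0, 0], "twist": [0, 0, 0], "grip": 0.005},
    {"translation": [0, 0, 0], "twist": [0, 0, 0], "grip": 0.005}
  ]
}}

```text
t: 28.52
tool_pos: [535.1, -300.8, 204.0]
tcp_rot: [-0.551, 0.353, -0.408, 0.636]
force: [-0.2, -0.0, -3.1]
grip_width: 0.202
```

```bash
python3 - <<'E'
from h import *
print(totool(D0+Dk@[10,0,29+80],MT),tool()[0].round(1),bot.get_state()["grip_width"])
ims=[]
for n,(u,v) in (("top",(330,110)),("side",(280,220))):
    p,d=snap(n,"15");ims.append(cv2.resize(p[v:v+150,u:u+200,::-1],None,fx=2,fy=2,interpolation=cv2.INTER_CUBIC))
cv2.imwrite("pics/c15.png",np.hstack(ims))
E
```

```text
(array([-0.0029, -0.0022,  0.0048]), array([ 0.31, -0.35,  0.06])) [ 535.1 -300.8  204. ] 0.20229676944131986
```

View pics/c15.png

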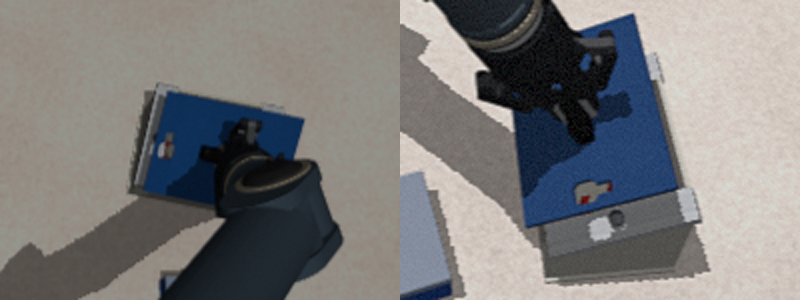

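```bash
cat > meas.py <<'E'
import sys;from h import *
tag=sys.argv[1];P,M=tool()
Cf=np.c_[M[:,2],-M[:,0],-M[:,1]]           # cover axes from tool
def ray2frame(n,uv,O,F,z):
    o,r=rays(n,uv);o=F.T@(o-O);r=r@F;return (o+r*((z-o[2])/r[:,2])[:,None])[:,:2]
for n in("top","side"):
    z0=np.load(f"{n}0.npz")["p"];p,_=snap(n,tag)
    # studs from initial picture in deck frame (head top plane)
    st=dict(top=[(408.58,178.49),(460.2,188.67)],side=[(374.19,261.54),(387.87,329.24)])[n]
    print(n,"studs deck xy",ray2frame(n,st,D0,Dk,10.5).round(1).tolist())
    b=[b for b in blobs(masks(p)["blue"],800)]
    O=P-Cf[:,2]*24
    for c,a,l in b:
        w=ray2frame(n,c,O,Cf,0)[0]
        if abs(w).max()>90: continue
        cn=max(cv2.findContours(l.astype(np.uint8),cv2.RETR_EXTERNAL,cv2.CHAIN_APPROX_NONE)[0],key=cv2.contourArea)[:,0]
        e=ray2frame(n,cn,O,Cf,0)
        for nm,i,lo in(("x+",0,70),("x-",0,-70),("y+",1,92),("y-",1,-92)):
            k=(abs(e[:,i]-lo)<10)&(abs(e[:,1-i])<(70 if i==0 else 52))
            if k.sum()>12:
                f=cv2.fitLine(e[k].astype(np.float32),cv2.DIST_HUBER,0,.01,.01).ravel();ang=np.degrees(np.arctan(f[0]/f[1] if i==0 else f[1]/f[0]))
                print("  edge",nm,"at",round(float(f[2+i]+ (0-f[3-i])*(f[i]/f[1-i])),1),"n",k.sum(),"ang",round(float(ang),2))
        # keyholes: non-blue holes near (-10,+-75)
        for sy in(1,-1):
            g=np.array([(u,v) for v in range(400) for u in range(640)]) if False else None
E
python3 meas.py 16
```

```text
top studs deck xy [[-0.3, 77.0], [-0.2, -72.2]]
  edge x+ at 66.1 n 53 ang 0.2
  edge y+ at 92.1 n 37 ang 0.04
  edge y- at -87.1 n 17 ang -1.08
side studs deck xy [[-0.2, 71.4], [0.1, -77.6]]
  edge x+ at 68.1 n 66 ang -0.55
  edge x- at -65.9 n 50 ang 1.08
  edge y+ at 86.8 n 29 ang 1.74
  edge y- at -91.3 n 57 ang -0.07
```

{"name": "carry_out", "arguments": {
  "rows": [
    {"translation": [-0.001, 0.01, 0.002], "twist": [0.2, -0.2, 0], "grip": 0.005},
    {"translation": [-0.003, 0.025, 0.004], "twist": [0.3, -0.3, 0], "grip": 0.005},
    {"translation": [-0.003, 0.04, 0.005], "twist": [0.3, -0.3, 0], "grip": 0.005},
    {"translation": [-0.003, 0.054, 0.005], "twist": [0.3, -0.3, 0], "grip": 0.005},
    {"translation": [-0.003, 0.06, 0.005], "twist": [0.3, -0.3, 0], "grip": 0.005},
    {"translation": [-0.003, 0.06, 0.005], "twist": [0.3, -0.3, 0], "grip": 0.005},
    {"translation": [-0.003, 0.06, 0.005], "twist": [0.3, -0.3, 0], "grip": 0.005}
  ]
}}

```text
t: 29.3
tool_pos: [569.1, -297.9, 155.6]
tcp_rot: [-0.557, 0.353, -0.401, 0.635]
force: [0.9, 0.4, -2.2]
grip_width: 0.194
```

```bash
python3 - <<'E'
from h import *
s=bot.get_state();print(totool(D0+Dk@[10,-0.4,29],MT),(Dk.T@(tool()[0]-D0)).round(2),s["force"],s["grip_width"])
E
python3 meas.py 17
```

```text
(array([ 0.005 ,  0.0199, -0.005 ]), array([-0.38,  0.42, -0.13])) [14.84  4.62 48.9 ] [ 0.87723617  0.42632559 -2.21279774] 0.19443544766512535
top studs deck xy [[-0.3, 77.0], [-0.2, -72.2]]
  edge x+ at 65.9 n 50 ang 0.12
  edge y+ at 92.8 n 35 ang -0.4
  edge y- at -86.2 n 16 ang -1.11
side studs deck xy [[-0.2, 71.4], [0.1, -77.6]]
  edge x+ at 66.9 n 64 ang 0.03
  edge x- at -67.4 n 46 ang 0.49
  edge y+ at 87.0 n 20 ang 0.27
  edge y- at -92.2 n 53 ang -0.3
```

```bash
python3 - <<'E'
from h import *
for i in range(4):
    print((Dk.T@(tool()[0]-D0)).round(2),totool(D0,MT)[1],bot.get_state()["force"].round(1)); imaging.capture("top")
E
```

```text
[15.11  3.88 49.44] [-0.45  0.37 -0.08] [ 0.3  0.7 -2.8]
[15.06  3.8  49.45] [-0.45  0.36 -0.08] [-0.1  0.7 -2.4]
[15.01  3.73 49.4 ] [-0.45  0.35 -0.08] [ 0.4 -0.6 -3.3]
[14.91  3.71 49.29] [-0.44  0.35 -0.08] [-0.2 -0.9 -2.6]
```

{"name": "carry_out", "arguments": {
  "rows": [
    {"translation": [0.0042, 0.004, -0.005], "twist": [-0.45, 0.35, -0.1], "grip": 0.005},
    {"translation": [0.0042, 0.006, -0.005], "twist": [-0.45, 0.35, -0.1], "grip": 0.005},
    {"translation": [0.0042, 0.006, -0.005], "twist": [-0.45, 0.35, -0.1], "grip": 0.005},
    {"translation": [0.0042, 0.006, -0.005], "twist": [-0.45, 0.35, -0.1], "grip": 0.005},
    {"translation": [0.0042, 0.006, -0.005], "twist": [-0.45, 0.35, -0.1], "grip": 0.005},
    {"translation": [0.0042, 0.006, -0.005], "twist": [-0.45, 0.35, -0.1], "grip": 0.005},
    {"translation": [0.0042, 0.006, -0.005], "twist": [-0.45, 0.35, -0.1], "grip": 0.005},
    {"translation": [0.0042, 0.006, -0.005], "twist": [-0.45, 0.35, -0.1], "grip": 0.005}
  ]
}}

```text
t: 30.27
tool_pos: [566.4, -302.7, 148.3]
tcp_rot: [-0.554, 0.353, -0.405, 0.636]
force: [-0.5, -0.3, -2.3]
grip_width: 0.197
```

```bash
python3 meas.py 18; python3 - <<'E'
from h import *
for i in range(3):
    print((Dk.T@(tool()[0]-D0)).round(2),totool(D0,MT)[1],bot.get_state()["force"].round(1)); imaging.capture("top")
p,_=snap("side","19");cv2.imwrite("pics/c19.png",cv2.resize(p[220:370,310:450,::-1],None,fx=4,fy=4,interpolation=cv2.INTER_CUBIC))
E
```

```text
top studs deck xy [[-0.3, 77.0], [-0.2, -72.2]]
  edge x+ at 66.0 n 50 ang 0.32
  edge y+ at 92.1 n 36 ang -0.09
  edge y- at -86.3 n 16 ang -1.35
side studs deck xy [[-0.2, 71.4], [0.1, -77.6]]
  edge x+ at 66.7 n 64 ang -0.07
  edge x- at -67.6 n 47 ang 0.45
  edge y+ at 86.5 n 23 ang 2.25
  edge y- at -91.7 n 54 ang -0.31
[ 9.91 -0.44 43.14] [ 0.02 -0.    0.01] [ 0.2  0.8 -2.7]
[ 9.9  -0.46 43.14] [ 0.03 -0.01  0.01] [-0.  -0.5 -3.3]
[ 9.9  -0.43 43.13] [ 0.03 -0.    0.01] [ 0.2  0.7 -2.1]
```

View pics/c19.png

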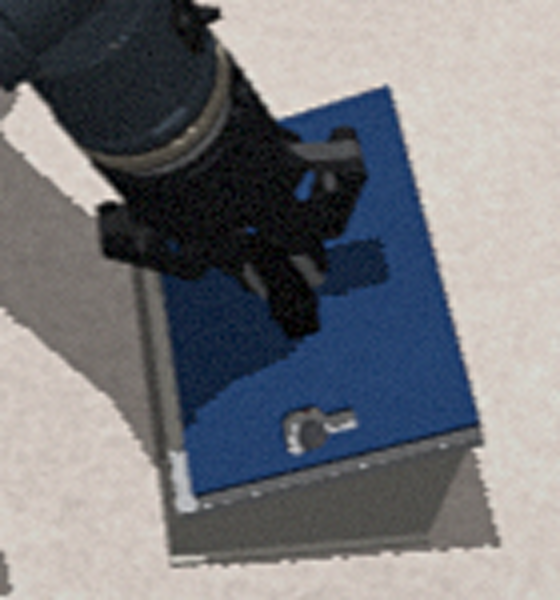

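The stud head shows inside the big end of the near keyhole (crop (312,432)). Cover and studs agree to about 1 mm, so I'll press down gently.

{"name": "carry_out", "arguments": {
  "rows": [
    {"translation": [0, 0.002, 0.0005], "twist": [0, 0, 0], "grip": 0.005},
    {"translation": [0, 0.004, 0.0005], "twist": [0, 0, 0], "grip": 0.005},
    {"translation": [0, 0.006, 0.0005], "twist": [0, 0, 0], "grip": 0.005},
    {"translation": [0, 0.008, 0.0005], "twist": [0, 0, 0], "grip": 0.005},
    {"translation": [0, 0.008, 0.0005], "twist": [0, 0, 0], "grip": 0.005},
    {"translation": [0, 0.008, 0.0005], "twist": [0, 0, 0], "grip": 0.005}
  ]
}}

```text
t: 31.07
tool_pos: [570.1, -303.2, 140.9]
tcp_rot: [-0.554, 0.353, -0.406, 0.636]
force: [-0.1, -0.2, -3.3]
grip_width: 0.198
```

```bash
cat > st.py <<'E'
from h import *
for i in range(2):
    s=bot.get_state();print("deck",(Dk.T@(s["tool_pos"]-D0)).round(2),totool(D0,MT)[1],"Fdeck",(Dk.T@s["force"]).round(1),"T",s["wrist_torque"].round(2),s["grip_width"].round(3),s["t"]); imaging.capture("top")
E
python3 st.py
```

```text
Traceback (most recent call last):
  File "st.py", line 3, in <module>
    s=bot.get_state();print("deck",(Dk.T@(s["tool_pos"]-D0)).round(2),totool(D0,MT)[1],"Fdeck",(Dk.T@s["force"]).round(1),"T",s["wrist_torque"].round(2),s["grip_width"].round(3),s["t"]); imaging.capture("top")
                                                                                                                                                         ^^^^^^^^^^^^^^^^^^^^^
AttributeError: 'float' object has no attribute 'round'
```

Free so far (underside about 6 mm above the rails by estimate). Continuing down.

{"name": "carry_out", "arguments": {
  "rows": [
    {"translation": [0, 0.002, 0], "twist": [0, 0, 0], "grip": 0.005},
    {"translation": [0, 0.004, 0], "twist": [0, 0, 0], "grip": 0.005},
    {"translation": [0, 0.006, 0], "twist": [0, 0, 0], "grip": 0.005},
    {"translation": [0, 0.0065, 0], "twist": [0, 0, 0], "grip": 0.005},
    {"translation": [0, 0.0065, 0], "twist": [0, 0, 0], "grip": 0.005},
    {"translation": [0, 0.0065, 0], "twist": [0, 0, 0], "grip": 0.005}
  ]
}}

```text
t: 31.57
tool_pos: [572.2, -303.6, 136.1]
tcp_rot: [-0.554, 0.352, -0.406, 0.636]
force: [-8.7, 3.6, 7.3]
grip_width: 0.195
```

```bash
sed -i 's/s\["grip_width"\].round(3)/s["grip_width"]/' st.py; python3 st.py
```

```text
deck [10.13 -0.58 29.63] [ 0.   -0.05 -0.07] Fdeck [-5.2  2.3 10.5] T [0.62 0.74 0.31] 0.19507959261190136 31.5667
deck [10.11 -0.57 29.63] [ 0.   -0.05 -0.07] Fdeck [-4.9  1.6 11.9] T [0.54 0.78 0.26] 0.1972623336777924 31.6167
```

Seated: the underside is at rail level with about 12 N of contact. Sliding down the slope.

{"name": "carry_out", "arguments": {
  "rows": [
    {"translation": [0, 0, -0.003], "twist": [0, 0, 0], "grip": 0.005},
    {"translation": [0, 0, -0.006], "twist": [0, 0, 0], "grip": 0.005},
    {"translation": [0, 0, -0.009], "twist": [0, 0, 0], "grip": 0.005},
    {"translation": [0, 0, -0.012], "twist": [0, 0, 0], "grip": 0.005},
    {"translation": [0, 0, -0.015], "twist": [0, 0, 0], "grip": 0.005},
    {"translation": [0, 0, -0.018], "twist": [0, 0, 0], "grip": 0.005},
    {"translation": [0, 0, -0.021], "twist": [0, 0, 0], "grip": 0.005},
    {"translation": [0, 0, -0.023], "twist": [0, 0, 0], "grip": 0.005},
    {"translation": [0, 0, -0.023], "twist": [0, 0, 0], "grip": 0.005},
    {"translation": [0, 0, -0.023], "twist": [0, 0, 0], "grip": 0.005}
  ]
}}

```text
t: 32.5
tool_pos: [552.9, -300.9, 127.0]
tcp_rot: [-0.554, 0.352, -0.405, 0.636]
force: [4.4, -1.0, -2.2]
grip_width: 0.202
```

```bash
python3 st.py
```

```text
deck [-11.37  -0.52  29.56] [-0.12  0.02 -0.03] Fdeck [ 3.2 -0.4 -3.9] T [-0.09 -0.32  0.08] 0.2016248063431023 32.5
deck [-11.4   -0.52  29.57] [-0.12  0.01 -0.03] Fdeck [ 3.9 -0.8 -5.2] T [-0.12 -0.41  0.03] 0.19764631962957574 32.55
```

{"name": "carry_out", "arguments": {
  "rows": [
    {"translation": [0, 0, -0.002], "twist": [0, 0, 0], "grip": 0.005},
    {"translation": [0, 0, -0.004], "twist": [0, 0, 0], "grip": 0.005},
    {"translation": [0, 0, -0.004], "twist": [0, 0, 0], "grip": 0.005},
    {"translation": [0, 0, -0.004], "twist": [0, 0, 0], "grip": 0.005}
  ]
}}

```text
t: 32.93
tool_pos: [552.6, -300.8, 127.0]
tcp_rot: [-0.555, 0.352, -0.402, 0.637]
force: [9.6, -2.0, -2.0]
grip_width: 0.198
```

```bash
python3 st.py
```

```text
deck [-11.71  -0.51  29.76] [-0.42  0.09  0.05] Fdeck [ 8.  -0.6 -6. ] T [-0.15 -1.24  0.04] 0.19804550425493503 32.9333
deck [-11.69  -0.55  29.8 ] [-0.42  0.09  0.05] Fdeck [ 7.5 -0.5 -5.9] T [-0.2  -1.23  0.06] 0.1988173063111372 32.9833
```

Hard stop reached: it held at x of -11.7 while the force rose. Releasing and retreating along the deck normal.

{"name": "carry_out", "arguments": {
  "rows": [
    {"translation": [0, 0, 0], "twist": [0, 0, 0], "grip": 0.045},
    {"translation": [0, 0, 0], "twist": [0, 0, 0], "grip": 0.045},
    {"translation": [0, 0, 0], "twist": [0, 0, 0], "grip": 0.045},
    {"translation": [0, -0.01, 0], "twist": [0, 0, 0], "grip": 0.045},
    {"translation": [0, -0.03, 0], "twist": [0, 0, 0], "grip": 0.045},
    {"translation": [0, -0.06, 0], "twist": [0, 0, 0], "grip": 0.045},
    {"translation": [0, -0.1, 0], "twist": [0, 0, 0], "grip": 0.045},
    {"translation": [0, -0.14, 0], "twist": [0, 0, 0], "grip": 0.045},
    {"translation": [0, -0.18, 0], "twist": [0, 0, 0], "grip": 0.045},
    {"translation": [-0.02, -0.22, 0], "twist": [0, 0, 0], "grip": 0.045}
  ]
}}

```text
t: 33.87
tool_pos: [461.1, -274.1, 322.6]
tcp_rot: [-0.553, 0.35, -0.403, 0.64]
force: [0.4, 1.8, 0.7]
grip_width: 0.527
```

{"name": "carry_out", "arguments": {
  "rows": [
    {"translation": [-0.04, -0.02, 0], "twist": [0, 0, 0], "grip": 0.045},
    {"translation": [-0.08, -0.03, 0], "twist": [0, 0, 0], "grip": 0.045},
    {"translation": [-0.12, -0.03, 0], "twist": [0, 0, 0], "grip": 0.045},
    {"translation": [-0.16, -0.03, 0], "twist": [0, 0, 0], "grip": 0.045},
    {"translation": [-0.2, -0.03, 0], "twist": [0, 0, 0], "grip": 0.045},
    {"translation": [-0.2, -0.03, 0], "twist": [0, 0, 0], "grip": 0.045}
  ]
}}

```text
t: 34.37
tool_pos: [477.2, -66.4, 348.7]
tcp_rot: [-0.556, 0.353, -0.401, 0.636]
force: [0.4, -0.7, -0.2]
grip_width: 0.53
```

```bash
python3 look.py 20; python3 - <<'E'
from h import *
ims=[]
for n,(u,v) in (("top",(370,130)),("side",(310,220))):
    z=np.load(f"{n}20.npz");p,C=z["p"],cloud(n,z["d"])
    m=masks(p)["blue"]&(C[:,:,1]<-190)&(C[:,:,2]>60);q=(C[m]-D0)@Dk
    r=cv2.minAreaRect(q[:,:2].astype(np.float32));print(n,"cover depth pts deck z med",np.median(q[:,2]).round(1),"rect",r,
     "plane slope",np.linalg.lstsq(np.c_[q[:,:2],np.ones(len(q))],q[:,2],rcond=None)[0].round(3))
    o,_=rays(n,[0,0]);cn=np.argwhere(m)[:,::-1];oo,rr=rays(n,cn);a=Dk.T@(oo-D0);b=rr@Dk;e=(a+b*((5-a[2])/b[:,2])[:,None])[:,:2]
    r=cv2.minAreaRect(e.astype(np.float32));print("  ray-based",r)
    ims.append(cv2.resize(p[v:v+120,u:u+130,::-1],None,fx=3,fy=3,interpolation=cv2.INTER_CUBIC))
cv2.imwrite("pics/c20.png",np.hstack(ims))
E
```

```text
side blue [310. 131.] 84 depth [552. 333.  17.] ray [555. 340.  14.]
side blue [285. 370.] 202 depth [ 357. -379.   21.] ray [ 357. -377.   14.]
top blue [219. 177.] 323 depth [571. 346.  20.] ray [574. 346.  14.]
top blue [232. 169.] 108 depth [602. 308.  19.] ray [604. 309.  14.]
34.4667 0.5273338016738839 [-0.1 -0.8  0.5] [476.6 -73.  348.5]
top cover depth pts deck z med 5.3 rect ((21.27029800415039, -253.4180908203125), (155.20773315429688, 711.2482299804688), 7.4487199783325195) plane slope [-0.024  0.08   4.54 ]
  ray-based ((22.38010025024414, -229.97781372070312), (157.89224243164062, 667.9019775390625), 8.531936645507812)
side cover depth pts deck z med 4.8 rect ((27.584861755371094, -150.073486328125), (176.97280883789062, 514.1996459960938), 14.984753608703613) plane slope [ 0.367 -0.462  7.173]
  ray-based ((-483.4193115234375, 1088.49755859375), (322.825927734375, 2587.9326171875), 20.1457576751709)
```

View pics/c20.png

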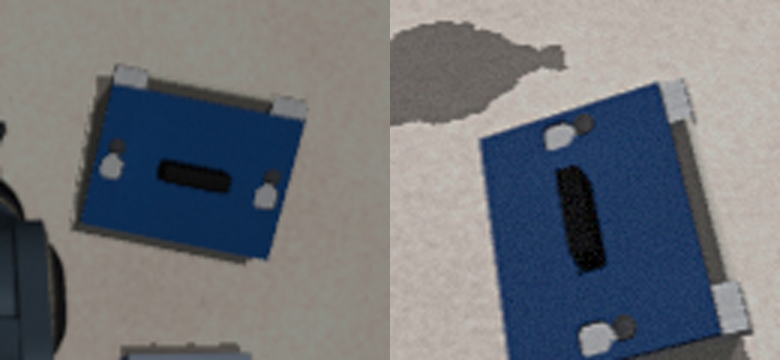

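Both views show the stud heads at the slot ends, clear of the big ends (top (118,145), (272,177); side (583,124), (623,326)). The plate top is at deck z of about 5 mm, so the cover is flush. The four dishes are still in the bin. Handing in.

```bash
python3 -c "
from workcell import sign_off
print(sign_off())"
```

```text
the job is handed in; nothing more can be done
None
```

The bench is cleared and the job is handed in, at about 34.5 s of robot time. Seven items were present: all three bottles stand in the carrier and all four dishes are in the waste bin. The cover went over both studs and slid down to its end stop. I then released it and moved the arm clear.

**Last checks**
- **Cover position:** at the stop the handle measured x ≈ -11.7 mm and y ≈ -0.5 mm in the deck frame. The push force rose to about 8 N with almost no further movement.
- **Cover flush:** the plate top read 4.8 to 5.3 mm above the rails in the two cameras, against 5 mm expected. Both stud heads show at the slot ends in both views.
- **Dishes:** the blue area in the bin, seen from the top camera, matches four dishes.
- **Bottles:** all three were seen standing in the carrier just before the cover went on. They cannot be seen under it now.

**Checks that failed or disagreed**
- The two cameras differ by about 5 mm in y, so I used their average. The cover fitted on the first try.
- My final automatic outline fit of the cover picked up other blue areas and gave meaningless numbers. The final cover position therefore rests on the arm's own reading, the depth reading and the pictures.
- I did not measure the wash bottle, notebook or tip box again at the end. I saw no contact with any of them, and the tip box read the same position in every picture I measured.

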